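# Ready the oil caddy for a job

## Robot

A 6-joint arm with a two-finger parallel gripper is mounted at the origin on a cart in front of the work surface, level with it; the furniture and walls round the work are solid. World frame = base frame: x ahead of the robot, y to its left, z up, the work surface at z = 0. Lengths are in m, angles in rad, forces in N, time in s.
With the tool pointing down it reaches from about 0.35 to 0.775 m from the base axis. Payload 5.5 kg.
Tool frame: the origin (TCP) lies midway between the tips of the shut fingers; the grasp point (between the pads) lies 19 mm behind it; z points along the fingers, y is the line along which they close (so a half turn about z gives the same grasp; the last joint's range is limited). The gripper opens to 85 mm and grips with 20 to 120 N. Pads are 22 mm wide; open, the fingers measure 114 mm over their backs; the gripper's body (76 mm by 85 mm) begins 54 mm behind the grasp point. The pads swing forward as they close: fully open they stand 13 mm farther back than shut.
Start: joints at [1.006, 0.313, 0.046, 1.304, 0, 1.431], TCP at [0.237, 0.524, 0.231] pointing down, gripper open.
Joint ranges: [-2.76, 2.76], [-0.86, 1.69], [-1.03, 1.26], [-2.2, 2.34], [-1.47, 1.5], [-3.14, 3.14]. Speed limits (rad/s): [2.57, 2.57, 3.14, 3.14, 3.14, 3.14].

## Interface

Orientations are given as a unit quaternion [w, x, y, z].
In Python, from workcell import env gives the robot as it stands.
- The arm moves only by the tool move_arm, never from a script. Its argument "targets" is a list of rows, each a list of 3 entries, a list of its own where there are three numbers: the shift along the tool's x, y, z in mm, then the turn, a rotation vector about the tool's x, y, z in units of 10 degrees (1.0 is 10 degrees), then the closure, from -1 (fully open) to 1 (shut). In form: [[[dx, dy, dz], [ax, ay, az], gripper], ...]. A call has 1 to 5 rows; each row is the pose to reach, as a shift and turn from the pose commanded when the call began, along the tool's axes at that moment; what a row does not reach only later rows make up. A row lasts 1/8 s, in which the tool goes at most 62.5 mm and 10.7 degrees, less where a joint would pass 70% of its speed; a pose out of reach is approached as far as the arm can. A call with a gripper value outside its range is refused whole. The fingers move at their own pace and stop on an object; "squeeze" is the grip in N (left out, the last holds). Time passes only in rows, so rows that repeat a pose let the fingers close. It gives the time, the measured TCP pose, the force, the opening and the grip force at its end, in the units of the state.
- env.get_state(): the state, without advancing time (a new reading comes with each control period).
- env.read_camera(name): name is "scene" or "top"; returns a dict with "pixels" (480x640x3 uint8, red, green, blue), "fovy" (degrees; the focal length in pixels is half the picture's height over the tangent of half this angle, whatever the lens; pixels are square), "cx", "cy" (the principal point, pixels), "extrinsics" (4x4, takes a point from world to camera coordinates). Camera axes: x right, y up, looking along -z (the intrinsics and any distortion apply to the point x, -y, -z); pixel columns grow to the right and rows downward; lengths in m; the calibration is good to about 2 mm. A picture is of the moment at which its call begins. There is no depth.
- env.hand_in(): hands the job in; it is judged then, once.
Trained networks look in a picture, given as the dict that the camera call returned (one of the last four; its "shot" number tells which), for a name from the list of things; names that differ only in an ending like _2 or _b are one class to them, and where a whole thing is asked for, a point or a joint stands for the part that bears it (a point fixed in the world has none). Each returns a list of dicts, best first, with "confidence" (0 to 1); they miss things now and then, are a little off and sometimes report something else, mostly with a low value. They report only what shows in the picture. A call takes as long as a camera call.
- env.spot_in(thing, picture): "centre" ([x, y, z] in m, in world coordinates, good to about 4 mm: the middle of the surface that is visible of it).
- env.regions_of(thing, picture): "mask" (480x640 bool, what is visible of it).
- env.landmark_of(thing, picture): "centre" ([x, y, z] in m, in world coordinates, good to about 4 mm: a listed point, or the origin of a listed thing).
The state is a dict: "clock": time; "joint_pos": joint angles; "qvel": joint speeds; "tau": joint torques, N m; "tcp_pos": TCP position; "orientation": TCP orientation; "wrist_force": force on the tool from outside, world axes, zero at the start; "ft_torque": the same for the moment, N m; "finger_gap": finger opening in m; "grip_force": force on a finger pad.
Only numpy, scipy, OpenCV 4.12 (cv2) and the standard library are available. Lean on these libraries where they do the work, as an engineer would, in place of code of your own. Each camera call takes 0.05 s, during which the arm holds its last target. There are 200 camera calls.

## Task

Get the service caddy ready to go out: swing its keeper bar up and back, stand every oil can in a bay of its own with its spout pointing straight out over the drip gutter, and swing the keeper bar fully down over the cans again. Hang both spanners from the wooden block by their eyes on the caddy's hooks, one to a hook. Leave the other things on the bench where they are.

Things in the scene. Friction and masses are not known exactly. Their poses are not given: they have to be found in the camera images.
- caddy: grey sheet-metal service caddy, fast on the bench. Origin: underside, below the middle of the row of four bays. -x points to its open front with the drip gutter, +x to the closed rear, +y along the row to the tall end plate with the hooks. Base 386 long. Gutter lip at x=-76, 14 high; rear wall at x=37 and row ends at y=-147, +147, 56 high; end plate at y=189..195, x=-77..55, 178 high (mm)
- bay0 (a point): floor centre, 6 mm up, of the bay nearest the end plate; axes as the caddy's. The bays lie at caddy x=0, y=+108, +36, -36, -108 mm; each is 68 wide (y) and 70 deep (x), with dividers 42 high, the rear wall 56 high and in front, towards the gutter, only a kerb 16 high that a spout clears
- keeper (a joint): angle of the keeper bar (rad): 0 = down, just over the rear shoulders of the cans; grows as it swings up and to the rear, stop at 1.9. An 8 mm rod along the row on 45 mm arms; hinge axis along caddy y through x=60, z=50 mm (pivot ears to x=76, 62 high). Stiff: it stays where it is left (0.22 N m, some 3 N at the loop). While it is down no can goes in or out
- keeper_grip (a point): where to hold the keeper bar: a rubber sleeve 13 mm thick and 22 long (along caddy y), top of a loop 32 wide that rises 45 from the middle of the bar. With the bar down it is at caddy x=25, y=0, z=123 mm; it moves on a circle of radius 81 mm about the hinge axis and can turn between the fingers
- hook0 (a point): root of the front hook (nearer the gutter), on the outer face of the end plate at caddy x=-38, y=195, z=158 mm; axes as the caddy's. A straight 6 mm rod that runs 45 mm outward along +y and rises 8 mm to its tip
- hook1 (a point): root of the rear hook, at caddy x=38, y=195, z=158 mm; otherwise the same as hook0
- can0: tinplate oil can, all alike, may be absent: round body 57 across, 58 high, conical shoulder to 73, on top a black filler cap with a grip bar 30 long (x) by 20 wide (y), from 72 to 98 above the underside; 0.25 kg. Origin: centre of the underside, z up; -x points to the spout, a slim brass tube that leaves the body low (28 up) and rises to its tip 70 mm from the axis, 80 up
- spout0 (a point): tip of the spout of can0
- can1: tinplate oil can, all alike, may be absent: round body 57 across, 58 high, conical shoulder to 73, on top a black filler cap with a grip bar 30 long (x) by 20 wide (y), from 72 to 98 above the underside; 0.25 kg. Origin: centre of the underside, z up; -x points to the spout, a slim brass tube that leaves the body low (28 up) and rises to its tip 70 mm from the axis, 80 up
- spout1 (a point): tip of the spout of can1
- can2: tinplate oil can, all alike, may be absent: round body 57 across, 58 high, conical shoulder to 73, on top a black filler cap with a grip bar 30 long (x) by 20 wide (y), from 72 to 98 above the underside; 0.25 kg. Origin: centre of the underside, z up; -x points to the spout, a slim brass tube that leaves the body low (28 up) and rises to its tip 70 mm from the axis, 80 up
- spout2 (a point): tip of the spout of can2
- can3: tinplate oil can, all alike, may be absent: round body 57 across, 58 high, conical shoulder to 73, on top a black filler cap with a grip bar 30 long (x) by 20 wide (y), from 72 to 98 above the underside; 0.25 kg. Origin: centre of the underside, z up; -x points to the spout, a slim brass tube that leaves the body low (28 up) and rises to its tip 70 mm from the axis, 80 up
- spout3 (a point): tip of the spout of can3
- spanner0: longer flat open-jaw steel spanner, 144 long, 8 thick; stands jaw down in a slot of the wooden block; 0.12 kg. Origin: middle of the jaw end; z towards the eye, x across its width, y through its thickness. Jaw 40 wide, shank 22 wide, eye end 32 wide over its last 36 mm
- eye0 (a point): centre of the round hole, 18 in diameter, in the eye end of spanner0, 18 below its end; the hole runs along the spanner's y
- spanner1: shorter flat open-jaw steel spanner, 130 long, 8 thick; stands jaw down in a slot of the wooden block; 0.12 kg. Origin: middle of the jaw end; z towards the eye, x across its width, y through its thickness. Jaw 40 wide, shank 22 wide, eye end 32 wide over its last 36 mm
- eye1 (a point): centre of the round hole, 18 in diameter, in the eye end of spanner1, 18 below its end; the hole runs along the spanner's y
- tool_block: slotted wooden block 80x94x45, fast on the bench, in which the spanners stand in two slots 50x14.5 (along its x), 37 deep, at y=-23 and +23; slot floor 8 above the bench. Origin: centre of the underside
- nail_box: small square card box 50x50x52 standing on the bench; a bystander, not to be disturbed. Origin: centre of the underside
- tape_roll: roll of masking tape lying flat, 104 across, 24 high; a bystander, not to be disturbed. Origin: centre of the underside
- screwdriver: flat screwdriver lying on the bench, 208 long, amber handle; a bystander, not to be disturbed. Origin: centre of the underside

How it is judged:
On the way, in this order (a step that is already met when the one before it is completed fails the run):
1. the keeper bar is swung open (past 1.2 rad) (value of joint keeper above 1.2 rad), for 0.2 s.
2. every oil can stands in a bay with its spout out over the gutter (x of can0 in the frame of caddy between -0.014 and 0.014 m and y of can0 in the frame of caddy between -0.125 and 0.125 m and z of can0 in the frame of caddy between 0 and 0.012 m and angle between each of can0, can1, can2, can3's own z axis and vertical below 0.12 rad and angle between the x axis of each of can0, can1, can2, can3 and the x axis of caddy, either way round below 0.35 rad and x of each of spout0, spout1, spout2, spout3 in the frame of caddy below -0.05 m and x of can1 in the frame of caddy between -0.014 and 0.014 m and y of can1 in the frame of caddy between -0.125 and 0.125 m and z of can1 in the frame of caddy between 0 and 0.012 m and x of can2 in the frame of caddy between -0.014 and 0.014 m and y of can2 in the frame of caddy between -0.125 and 0.125 m and z of can2 in the frame of caddy between 0 and 0.012 m and x of can3 in the frame of caddy between -0.014 and 0.014 m and y of can3 in the frame of caddy between -0.125 and 0.125 m and z of can3 in the frame of caddy between 0 and 0.012 m and linear speed of each of can0, can1, can2, can3 below 0.02 m/s), for 0.2 s.
3. the keeper bar is closed over the cans (value of joint keeper below 0.1 rad), for 0.2 s.
At the end, for the whole second after the job is handed in: every oil can present stands upright on the floor of a bay with its spout over the gutter within 20 degrees of straight out, the keeper bar is closed (under 0.1 rad), both spanners hang at rest by their eyes, each on its own hook (all of step 2 and value of joint keeper below 0.1 rad and ((x of eye0 in the frame of hook0 between -0.012 and 0.012 m and y of eye0 in the frame of hook0 between 0.002 and 0.048 m and z of eye0 in the frame of hook0 between -0.015 and 0.012 m) or (x of eye0 in the frame of hook1 between -0.012 and 0.012 m and y of eye0 in the frame of hook1 between 0.002 and 0.048 m and z of eye0 in the frame of hook1 between -0.015 and 0.012 m)) and angle between each of spanner0, spanner1's own z axis and vertical below 0.3 rad and linear speed of each of spanner0, spanner1 below 0.03 m/s and ((x of eye1 in the frame of hook0 between -0.012 and 0.012 m and y of eye1 in the frame of hook0 between 0.002 and 0.048 m and z of eye1 in the frame of hook0 between -0.015 and 0.012 m) or (x of eye1 in the frame of hook1 between -0.012 and 0.012 m and y of eye1 in the frame of hook1 between 0.002 and 0.048 m and z of eye1 in the frame of hook1 between -0.015 and 0.012 m)) and horizontal distance between eye0 and eye1 above 0.05 m); the robot touches nothing.
It fails at once if a bystander (nail box, tape roll, screwdriver) is moved more than 4 cm (distance of any of nail_box, tape_roll, screwdriver from where it was at the start of the episode above 0.04 m).
Of can0, can1, can2, can3 only 3 to 4 are there at a start; the rules pass over those that are not, and their reading is None.
At some moment in a run one of can0, can1, can2, can3 may be knocked a few centimetres aside while the robot is not near it.
It also fails if it takes over 210 s, if anything falls off the work surface, if the arm or the gripper's body presses on something with over 40 N, if the wrist force passes 120 N, or if a joint passes its speed limit or range.

## Working session

There is one attempt and no reset: what is moved stays moved. The work goes in short steps, Python scripts to look and compute and a tool call to move; the robot and the scene stay as the last step left them, time stands still between calls to the robot, and variables do not carry over. Pictures are saved under pics/ and viewed, at most 14 in all, crops included, and the job is handed in when it is done.

Besides the shell and the picture viewer there is one more tool, called after "Emit:" by a JSON object that holds its "api" and its "payload", one argument or row to a line. move_arm: Moves the arm, as the interface text tells. Its arguments: {"type":"object","properties":{"targets":{"type":"array","items":{"type":"array"}},"squeeze":{"type":"number"}},"required":["targets"]}

```bash
ls; mkdir -p pics
cat > h.py <<'E'
import numpy as np, cv2
from workcell import env
from scipy.spatial.transform import Rotation as R
def shot(cam,name=None):
    p=env.read_camera(cam)
    if name: cv2.imwrite(f'pics/{name}.png',p['pixels'][:,:,::-1])
    return p
def best(thing,p,n=1,f='landmark_of'):
    try: return [(np.round(d['centre'],4).tolist(),round(d['confidence'],2)) for d in getattr(env,f)(thing,p)[:n]]
    except Exception as e: return str(e)
def st():
    s=env.get_state(); q=s['orientation']
    Rm=R.from_quat([q[1],q[2],q[3],q[0]]).as_matrix()
    return s,np.array(s['tcp_pos']),Rm
E
python3 - <<'E'
from h import *
s,p,Rm=st(); print(s['clock'],p,Rm.round(3).tolist(),s['finger_gap'])
for cam in ['scene','top']:
    P=shot(cam,cam+'0'); print(cam,[k for k in P], P['fovy'],np.round(P['extrinsics'],3).tolist())
    for t in ['caddy','bay0','keeper_grip','hook0','hook1','tool_block','eye0','eye1','spanner0','spanner1','nail_box','tape_roll','screwdriver']:
        print(t,best(t,P,2))
    print('can',best('can0',P,6)); print('spout',best('spout0',P,6))
E
```

```text
pics
0.0 [0.23671749 0.52346885 0.23041671] [[-0.911, 0.412, -0.001], [0.412, 0.911, -0.002], [0.0, -0.002, -1.0]] 0.0852217642229153
scene ['pixels', 'fovy', 'cx', 'cy', 'extrinsics', 'shot'] 55.9849734103231 [[0.85, -0.527, -0.005, -0.279], [0.301, 0.478, 0.825, -0.364], [-0.433, -0.703, 0.565, -0.821], [0.0, 0.0, 0.0, 1.0]]
caddy [([0.5751, -0.0933, -0.0022], 0.7)]
bay0 [([0.6005, 0.0164, 0.0063], 0.86)]
keeper_grip [([0.5978, -0.0947, 0.1244], 0.95), ([0.5984, 0.0172, 0.0057], 0.62)]
hook0 [([0.6521, 0.0861, 0.1569], 0.86), ([0.5814, 0.106, 0.1594], 0.57)]
hook1 [([0.6521, 0.0861, 0.1569], 0.86), ([0.5814, 0.106, 0.1594], 0.57)]
tool_block [([0.419, 0.0089, -0.0012], 0.7), ([0.5298, 0.4229, 0.005], 0.19)]
eye0 [([0.4129, 0.0289, 0.1206], 0.8), ([0.4226, -0.0181, 0.1326], 0.75)]
eye1 [([0.4129, 0.0289, 0.1206], 0.8), ([0.4226, -0.0181, 0.1326], 0.75)]
spanner0 [([0.4208, -0.0137, 0.0107], 0.77), ([0.6682, 0.3021, 0.0001], 0.46)]
spanner1 [([0.4208, -0.0137, 0.0107], 0.77), ([0.6682, 0.3021, 0.0001], 0.46)]
nail_box [([0.6636, 0.4252, 0.0023], 0.81)]
tape_roll [([0.6691, 0.3025, -0
[... 1090 characters left out ...]
-0.0114, 0.137], 0.77), ([0.5814, 0.1089, 0.1556], 0.67)]
spanner0 [([0.4159, 0.0315, 0.0072], 0.77), ([0.421, -0.0152, 0.0048], 0.57)]
spanner1 [([0.4159, 0.0315, 0.0072], 0.77), ([0.421, -0.0152, 0.0048], 0.57)]
nail_box [([0.6661, 0.4197, -0.001], 0.78), ([0.3726, 0.3169, 0.0017], 0.57)]
tape_roll [([0.6684, 0.3018, 0.0026], 0.91), ([0.4017, 0.2248, 0.0022], 0.69)]
screwdriver [([0.422, 0.5616, -0.0016], 0.86)]
can [([0.3687, 0.3135, 0.0007], 0.98), ([0.5309, 0.4288, -0.0035], 0.89), ([0.4009, 0.2261, 0.0001], 0.77), ([0.506, 0.2984, 0.0019], 0.56)]
spout [([0.3963, 0.3841, 0.0784], 0.92), ([0.3715, 0.2863, 0.0809], 0.79), ([0.5482, 0.3566, 0.079], 0.59), ([0.4811, 0.3703, 0.0804], 0.55)]
```

View pics/scene0.png

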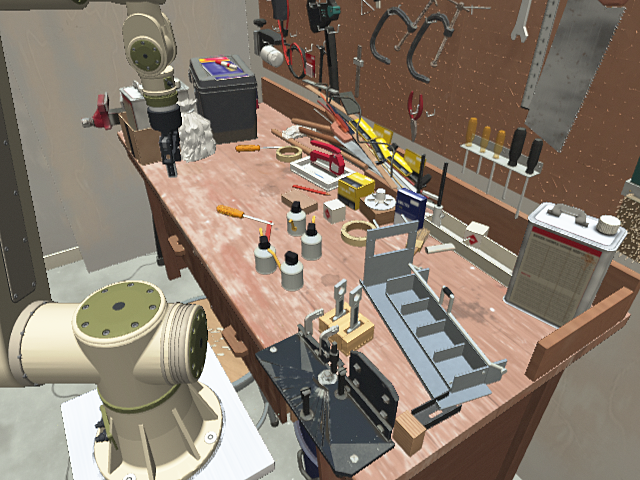

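View pics/top0.png

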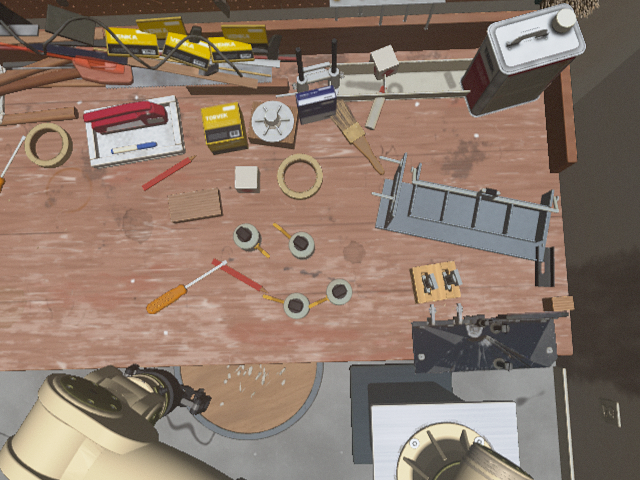

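Both pictures show four cans, at top px (246,237), (301,244), (296,306) and (340,291). The caddy is at (470,215) with its keeper down, and the spanner block is at (437,282). A black fixture at (485,340) lies between the block and the base. Next I'll fit the caddy pose and plan the keeper.

```bash
cat >> h.py <<'E'
def fit(model,meas,w=None):
    m=np.array(model)[:,:2];q=np.array(meas)[:,:2];mc=m.mean(0);qc=q.mean(0)
    a=m-mc;b=q-qc
    yaw=np.arctan2((a[:,0]*b[:,1]-a[:,1]*b[:,0]).sum(),(a*b).sum())
    c,s=np.cos(yaw),np.sin(yaw);Rm=np.array([[c,-s],[s,c]])
    t=qc-Rm@mc; return t,yaw,(q-(m@Rm.T+t))
def down(yaw): # tool z down, tool x at world yaw
    c,s=np.cos(yaw),np.sin(yaw); return np.array([[c,s,0],[s,-c,0],[0,0,-1.]])
def plan(wps,p=None,Rm=None):
    """wps: list of calls; each call = list of (pos,yaw). prints shift/turn from the call's start pose, min rows"""
    if p is None: s,p,Rm=st()
    for call in wps:
        p0,R0=p,Rm
        for pos,yaw in call:
            Rt=down(yaw); d=R0.T@(np.array(pos)-p0)*1000
            rv=R.from_matrix(R0.T@Rt).as_rotvec()*18/np.pi
            n=max(np.linalg.norm(np.array(pos)-p)/.0625, R.from_matrix(Rm.T@Rt).magnitude()*180/np.pi/10.7)
            print(np.round(d,0).tolist(),np.round(rv,2).tolist(),'rows %.1f'%n); p,Rm=np.array(pos),Rt
        print('--')
E
python3 - <<'E'
from h import *
M={'o':(0,0),'b':(0,.108),'k':(.025,0),'h0':(-.038,.195),'h1':(.038,.195)}
D=[('o',.5751,-.0933),('o',.5708,-.0912),('b',.6005,.0164),('b',.597,.0162),('k',.5978,-.0947),('k',.5978,-.1002),
('h1',.6521,.0861),('h1',.6583,.0865),('h0',.5814,.106),('h0',.5791,.1053)]
t,y,r=fit([M[d[0]] for d in D],[d[1:] for d in D]); print(t,y,(r*1000).round(1).tolist())
open('cad.txt','w').write(f'{t[0]} {t[1]} {y}')
c,s=np.cos(y),np.sin(y); C=lambda x,yy,z:(t[0]+c*x-s*yy,t[1]+s*x+c*yy,z)
# keeper grasp: tool y along caddy x -> tool x yaw = y+pi/2
ty=y+np.pi/2
g=lambda th:( .060+.081*np.cos(np.radians(115.6)-th), .050+.081*np.sin(np.radians(115.6)-th))
def K(th): x,z=g(th); return C(x,0,z-.019)
print(C(.025,0,.123),[np.round(K(a),3).tolist() for a in (0,.5,1,1.55)])
s0,p,_=st(); sy=2.717
mid=C(.025,0,.24)
plan([[((p+np.array(mid))/2,(sy+ty)/2)],[(mid,ty)],[(C(.025,0,.106),ty)],[(K(a),ty) for a in (.3,.6,.9,1.2,1.5)],[(K(1.6),ty)]])
E
```

```text
[ 0.57305952 -0.09202426] -0.23371231864684722 [[2.0, -1.3], [-2.3, 0.8], [2.4, 3.4], [-1.1, 3.2], [0.4, 3.1], [0.4, -2.4], [-3.1, -2.8], [3.1, -2.4], [0.1, -0.5], [-2.2, -1.2]]
(np.float64(0.5973798530291858), np.float64(-0.09781402099429043), 0.123) [[0.597, -0.098, 0.104], [0.636, -0.107, 0.112], [0.673, -0.116, 0.1], [0.702, -0.123, 0.068]]
[-292.0, -209.0, -4.0] [0.0, -0.0, 3.95] rows 5.7
--
[-358.0, 25.0, -4.0] [0.0, 0.0, 3.95] rows 5.7
--
[0.0, 0.0, 134.0] [0.0, 0.0, 0.0] rows 2.1
--
[0.0, 23.0, -5.0] [0.0, 0.0, 0.0] rows 0.4
[0.0, 47.0, -5.0] [0.0, 0.0, 0.0] rows 0.4
[0.0, 70.0, 2.0] [0.0, 0.0, 0.0] rows 0.4
[0.0, 90.0, 16.0] [0.0, 0.0, 0.0] rows 0.4
[0.0, 105.0, 35.0] [0.0, 0.0, 0.0] rows 0.4
--
[-0.0, 4.0, 7.0] [0.0, 0.0, 0.0] rows 0.1
--
```

Emit:
{"api": "move_arm", "payload": {
  "targets": [
    [[-48,-34,0],[0,0,0.66],-1],
    [[-96,-69,0],[0,0,1.32],-1],
    [[-144,-103,0],[0,0,1.98],-1],
    [[-192,-138,0],[0,0,2.64],-1],
    [[-240,-172,0],[0,0,3.3],-1]
  ],
  "squeeze": 50
}}

```text
clock: 2.22
tcp_pos: [0.3855, 0.2667, 0.2316]
orientation: [0.0, 0.481, 0.877, 0.0]
wrist_force: [1.7, -0.1, -0.5]
finger_gap: 0.0857
grip_force: 0.0
```

Emit:
{"api": "move_arm", "payload": {
  "targets": [
    [[-48,-2,0],[0,0,0.66],-1],
    [[-96,-4,0],[0,0,1.32],-1],
    [[-144,-6,0],[0,0,1.98],-1],
    [[-192,-8,0],[0,0,2.64],-1],
    [[-240,-10,0],[0,0,3.3],-1]
  ]
}}

```text
clock: 2.85
tcp_pos: [0.5066, 0.0594, 0.2315]
orientation: [0.0, 0.711, 0.704, 0.0]
wrist_force: [0.4, -0.2, -1.2]
finger_gap: 0.0856
grip_force: 0.0
```

```bash
cat >> h.py <<'E'
try:
    T0x,T0y,Y=map(float,open('cad.txt').read().split())
    C=lambda x,yy,z:np.array((T0x+np.cos(Y)*x-np.sin(Y)*yy,T0y+np.sin(Y)*x+np.cos(Y)*yy,z))
except Exception: pass
TY=Y+np.pi/2
def K(th): return C(.060+.081*np.cos(np.radians(115.6)-th),0,.050+.081*np.sin(np.radians(115.6)-th)-.019)
def pst():
    s,p,Rm=st(); print('t',s['clock'],'p',p.round(4),'yaw',np.arctan2(Rm[1,0],Rm[0,0]).round(3),'j6',round(s['joint_pos'][5],2),'gap',round(s['finger_gap'],4),'F',np.round(s['wrist_force'],1),'g',s['grip_force'])
E
python3 - <<'E'
from h import *
pst()
plan([[(C(.025,0,.230),TY)],[(C(.025,0,.106),TY)]])
E
```

```text
t 2.85 p [0.5066 0.0594 0.2315] yaw 1.561 j6 1.54 gap 0.0856 F [ 0.4 -0.2 -1.2] g 0.0
[-156.0, 92.0, 2.0] [0.0, -0.0, 1.28] rows 2.9
--
[0.0, 0.0, 124.0] [0.0, 0.0, 0.0] rows 2.0
--
```

Emit:
{"api": "move_arm", "payload": {
  "targets": [
    [[-50,30,0],[0,0,0.5],-1],
    [[-104,61,0],[0,0,1.0],-1],
    [[-156,92,0],[0,0,1.28],-1],
    [[-156,92,0],[0,0,1.28],-1]
  ]
}}

```text
clock: 3.35
tcp_pos: [0.5985, -0.0997, 0.23]
orientation: [0.0, 0.785, 0.619, -0.0]
wrist_force: [-0.4, 0.7, -0.3]
finger_gap: 0.0854
grip_force: 0.0
```

Emit:
{"api": "move_arm", "payload": {
  "targets": [
    [[0,0,45],[0,0,0],-1],
    [[0,0,90],[0,0,0],-1],
    [[0,0,124],[0,0,0],-1],
    [[0,0,124],[0,0,0],-1]
  ]
}}

```text
clock: 3.85
tcp_pos: [0.5941, -0.0941, 0.1046]
orientation: [-0.003, 0.783, 0.622, -0.002]
wrist_force: [-0.3, 0.1, 0.6]
finger_gap: 0.0851
grip_force: 0.0
```

Run:
```python
from h import *
pst(); P=shot('scene','k1'); print(best('keeper_grip',P))
x=P['pixels'][180:420,330:570]; cv2.imwrite('pics/k1c.png',cv2.resize(x[:,:,::-1],(600,600)))
plan([[(K(0),TY)]])
```

```text
t 3.85 p [ 0.5941 -0.0941  0.1046] yaw 1.342 j6 1.51 gap 0.0851 F [-0.3  0.1  0.6] g 0.0
[]
[-3.0, 1.0, 4.0] [0.0, -0.0, 0.03] rows 0.1
--
```

View pics/k1c.png

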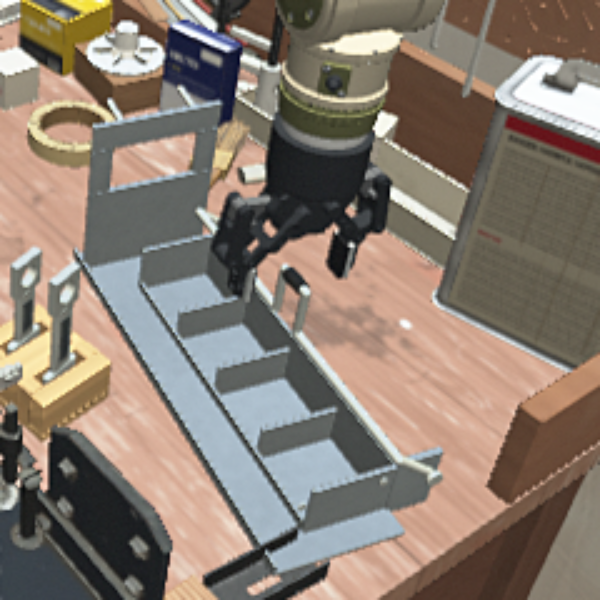

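The open fingers straddle the black sleeve, which is at crop (293,278), so I'll close and swing it.

Emit:
{"api": "move_arm", "payload": {
  "targets": [
    [[-3,1,2],[0,0,0],1],
    [[-3,1,2],[0,0,0],1],
    [[-3,1,2],[0,0,0],1],
    [[-3,1,2],[0,0,0],1],
    [[-3,1,2],[0,0,0],1]
  ]
}}

```text
clock: 4.58
tcp_pos: [0.5971, -0.0988, 0.1057]
orientation: [0.0, 0.783, 0.621, 0.0]
wrist_force: [-1.4, -0.0, 4.3]
finger_gap: 0.0118
grip_force: 48.7
```

Run:
```python
from h import *
pst()
plan([[(K(a),TY) for a in (.15,.3,.45,.6,.75)],[(K(a),TY) for a in (.9,1.05,1.2,1.35,1.5)]],K(0),down(TY))
```

```text
t 4.575 p [ 0.5971 -0.0988  0.1057] yaw 1.341 j6 1.5 gap 0.0118 F [-1.4 -0.   4.3] g 48.6521977186203
[0.0, 11.0, -4.0] [0.0, 0.0, 0.0] rows 0.2
[0.0, 23.0, -7.0] [0.0, 0.0, 0.0] rows 0.2
[0.0, 35.0, -8.0] [0.0, 0.0, 0.0] rows 0.2
[0.0, 47.0, -7.0] [0.0, 0.0, 0.0] rows 0.2
[-0.0, 59.0, -4.0] [0.0, 0.0, 0.0] rows 0.2
--
[0.0, 11.0, 4.0] [0.0, 0.0, 0.0] rows 0.2
[0.0, 22.0, 11.0] [0.0, 0.0, 0.0] rows 0.2
[0.0, 31.0, 18.0] [0.0, 0.0, 0.0] rows 0.2
[-0.0, 39.0, 27.0] [0.0, 0.0, 0.0] rows 0.2
[0.0, 46.0, 37.0] [0.0, 0.0, 0.0] rows 0.2
--
```

Emit:
{"api": "move_arm", "payload": {
  "targets": [
    [[0,11,-4],[0,0,0],1],
    [[0,23,-7],[0,0,0],1],
    [[0,35,-8],[0,0,0],1],
    [[0,47,-7],[0,0,0],1],
    [[0,59,-4],[0,0,0],1]
  ]
}}

```text
clock: 5.2
tcp_pos: [0.6533, -0.1124, 0.1099]
orientation: [-0.001, 0.784, 0.621, -0.001]
wrist_force: [-7.6, -0.7, 5.3]
finger_gap: 0.0109
grip_force: 51.4
```

Emit:
{"api": "move_arm", "payload": {
  "targets": [
    [[0,11,4],[0,0,0],1],
    [[0,22,11],[0,0,0],1],
    [[0,31,18],[0,0,0],1],
    [[0,40,29],[0,0,0],1],
    [[0,42,32],[0,0,0],1]
  ]
}}

```text
clock: 5.82
tcp_pos: [0.6945, -0.1223, 0.0768]
orientation: [-0.001, 0.784, 0.621, -0.001]
wrist_force: [-5.6, -1.3, 7.1]
finger_gap: 0.0115
grip_force: 54.2
```

Emit:
{"api": "move_arm", "payload": {
  "targets": [
    [[0,0,0],[0,0,0],1],
    [[0,0,0],[0,0,0],0.2],
    [[0,0,0],[0,0,0],0.2],
    [[0,0,-40],[0,0,0],0.2],
    [[0,0,-90],[0,0,0],-0.5]
  ]
}}

```text
clock: 6.45
tcp_pos: [0.6951, -0.1213, 0.1671]
orientation: [-0.001, 0.783, 0.622, -0.0]
wrist_force: [0.1, -0.4, 0.3]
finger_gap: 0.0511
grip_force: 0.0
```

```bash
cat >> h.py <<'E'
def cans(Ps):
    o=[]
    for P in Ps:
        sp=[np.array(d['centre']) for d in env.landmark_of('spout0',P) if d['confidence']>.2]
        for d in env.landmark_of('can0',P):
            c=np.array(d['centre']); 
            if d['confidence']<.35: continue
            near=[s for s in sp if .055<np.hypot(*(s-c)[:2])<.085 and s[2]>.05]
            ys=[round(float(np.arctan2(*(s-c)[1::-1])),3) for s in near]
            print(P['shot'],c.round(4).tolist(),round(d['confidence'],2),'spout yaw',ys)
E
python3 - <<'E'
from h import *
pst(); a=shot('scene'); b=shot('top'); cans([a,b]); print(best('keeper_grip',a),best('keeper_grip',b), K(1.4),K(1.6))
E
```

```text
t 6.45 p [ 0.6951 -0.1213  0.1671] yaw 1.342 j6 1.51 gap 0.0511 F [ 0.1 -0.4  0.3] g 0.0
4 [0.3736, 0.3158, -0.0007] 0.96 spout yaw [1.289]
4 [0.5287, 0.423, 0.0031] 0.94 spout yaw [-2.309, -1.229]
4 [0.5085, 0.3052, 0.0022] 0.86 spout yaw [1.93, 0.91]
4 [0.4022, 0.2238, -0.0039] 0.6 spout yaw [1.974]
5 [0.5309, 0.4281, -0.0013] 0.98 spout yaw [-2.321, -1.331]
5 [0.3717, 0.3145, 0.0031] 0.87 spout yaw [1.19]
5 [0.4009, 0.2199, -0.0008] 0.8 spout yaw [2.001]
5 [0.5074, 0.3011, -0.0] 0.77 spout yaw [1.909, 0.923]
5 [0.581, 0.1064, 0.1562] 0.49 spout yaw []
[([0.6958, -0.1177, 0.0979], 0.71)] [([0.5703, -0.0901, -0.0023], 0.6)] [ 0.69566989 -0.12121321  0.07790554] [ 0.70345468 -0.12306647  0.06385104]
```

```bash
cat >> h.py <<'E'
def go(wps,vm=52,va=9.0):
    """wps: (pos,yaw,grip,hold). interpolates; prints ready rows per call of 5"""
    s,p,Rm=st(); yaw=np.arctan2(Rm[1,0],Rm[0,0]); rows=[]
    for pos,y,g,hold in wps:
        pos=np.array(pos); dy=(y-yaw+np.pi)%(2*np.pi)-np.pi
        j6=None
        n=int(np.ceil(max(np.linalg.norm(pos-p)*1000/vm,abs(dy)*180/np.pi/va,1)))
        for i in range(1,n+1): rows.append((p+(pos-p)*i/n,yaw+dy*i/n,g))
        rows+= [(pos,yaw+dy,g)]*hold; p,yaw=pos,yaw+dy
    s,p,Rm=st()
    while rows:
        c,rows=rows[:5],rows[5:]; out=[]
        for q,y,g in c:
            d=Rm.T@(q-p)*1000; rv=R.from_matrix(Rm.T@down(y)).as_rotvec()[2]*18/np.pi
            out.append('[[%d,%d,%d],[0,0,%.2f],%g]'%(*np.round(d),rv,g))
        print('['+','.join(out)+']'); p,Rm=c[-1][0],down(c[-1][1])
E
python3 - <<'E'
from h import *
B=np.array([.4015,.2225]); y=2.0
go([(C(.10,0,.235),TY,-.4,0),((*B,.18),y,-.4,0),((*B,.076),y,-.4,1)])
E
```

```text
[[[0,-13,-35],[0,0,0.01],-0.4],[[1,-25,-69],[0,0,0.03],-0.4],[[30,-63,-63],[0,0,-0.40],-0.4],[[60,-101,-57],[0,0,-0.82],-0.4],[[90,-138,-51],[0,0,-1.24],-0.4]]
[[[37,-30,6],[0,0,-0.42],-0.4],[[74,-61,12],[0,0,-0.84],-0.4],[[111,-91,18],[0,0,-1.27],-0.4],[[149,-121,24],[0,0,-1.69],-0.4],[[186,-152,31],[0,0,-2.11],-0.4]]
[[[46,-15,6],[0,0,-0.42],-0.4],[[46,-15,58],[0,0,-0.42],-0.4],[[46,-15,110],[0,0,-0.42],-0.4],[[46,-15,110],[0,0,-0.42],-0.4]]
```

Emit:
{"api": "move_arm", "payload": {
  "targets": [
    [[0,-13,-35],[0,0,0],-0.4],
    [[1,-25,-69],[0,0,0],-0.4],
    [[30,-63,-63],[0,0,-0.4],-0.4],
    [[60,-101,-57],[0,0,-0.8],-0.4],
    [[90,-138,-51],[0,0,-1.24],-0.4]
  ]
}}

```text
clock: 7.48
tcp_pos: [0.5801, -0.0017, 0.2169]
orientation: [-0.001, 0.711, 0.703, -0.0]
wrist_force: [0.3, 1.3, 0.1]
finger_gap: 0.06
grip_force: 0.0
```

Emit:
{"api": "move_arm", "payload": {
  "targets": [
    [[37,-30,6],[0,0,-0.42],-0.4],
    [[74,-61,12],[0,0,-0.84],-0.4],
    [[111,-91,18],[0,0,-1.27],-0.4],
    [[149,-121,24],[0,0,-1.69],-0.4],
    [[186,-152,31],[0,0,-2.11],-0.4]
  ]
}}

```text
clock: 8.1
tcp_pos: [0.4305, 0.1861, 0.1862]
orientation: [-0.001, 0.57, 0.822, -0.0]
wrist_force: [0.8, 0.6, 0.4]
finger_gap: 0.0598
grip_force: 0.0
```

Run:
```python
from h import *
pst()
B=np.array([.4015,.2225]); y=2.0
go([((*B,.18),y,-.4,0),((*B,.076),y,-.4,1)])
```

```text
t 8.1 p [0.4305 0.1861 0.1862] yaw 1.928 j6 1.45 gap 0.0598 F [0.8 0.6 0.4] g 0.0
[[[44,-14,6],[0,0,-0.41],-0.4],[[44,-14,58],[0,0,-0.41],-0.4],[[44,-14,110],[0,0,-0.41],-0.4],[[44,-14,110],[0,0,-0.41],-0.4]]
```

Emit:
{"api": "move_arm", "payload": {
  "targets": [
    [[44,-14,6],[0,0,-0.41],-0.4],
    [[44,-14,58],[0,0,-0.41],-0.4],
    [[44,-14,110],[0,0,-0.41],-0.4],
    [[44,-14,110],[0,0,-0.41],1],
    [[44,-14,110],[0,0,-0.41],1]
  ]
}}

```text
clock: 8.72
tcp_pos: [0.4042, 0.2216, 0.0783]
orientation: [0.0, 0.541, 0.841, 0.0]
wrist_force: [0.3, 0.1, 0.6]
finger_gap: 0.0242
grip_force: 0.3
```

Emit:
{"api": "move_arm", "payload": {
  "targets": [
    [[0,0,0],[0,0,0],1],
    [[0,0,0],[0,0,0],1],
    [[0,0,-40],[0,0,0],1],
    [[0,0,-90],[0,0,0],1],
    [[0,0,-140],[0,0,0],1]
  ]
}}

```text
clock: 9.35
tcp_pos: [0.4036, 0.2214, 0.2194]
orientation: [0.0, 0.541, 0.841, 0.0]
wrist_force: [1.0, -0.1, -2.1]
finger_gap: 0.0189
grip_force: 54.5
```

Run:
```python
from h import *
pst(); a=shot('scene'); print(best('spout0',a,5))
PY=Y+np.pi
go([((.44,.15,.275),2.3,1,0),(C(0,-.108,.24),PY,1,0),(C(0,-.108,.16),PY,1,1),(C(0,-.108,.085),PY,1,2)])
```

```text
t 9.35 p [0.4036 0.2214 0.2194] yaw 1.997 j6 1.47 gap 0.0189 F [ 1.  -0.1 -2.1] g 54.497787952423096
[([0.3741, 0.2859, 0.2238], 0.89), ([0.3958, 0.3844, 0.0784], 0.81), ([0.5512, 0.359, 0.0827], 0.59), ([0.4803, 0.3745, 0.0857], 0.57), ([0.4157, 0.0262, 0.1195], 0.41)]
[[[-40,0,-26],[0,0,-0.87],1],[[-80,1,-51],[0,0,-1.73],1],[[-125,-5,-47],[0,0,-2.17],1],[[-170,-11,-43],[0,0,-2.60],1],[[-215,-17,-38],[0,0,-3.04],1]]
[[[-36,-28,4],[0,0,-0.44],1],[[-72,-55,9],[0,0,-0.87],1],[[-108,-83,13],[0,0,-1.31],1],[[-144,-111,18],[0,0,-1.74],1],[[-180,-138,22],[0,0,-2.18],1]]
[[[0,0,40],[0,0,0.00],1],[[0,0,80],[0,0,0.00],1],[[0,0,80],[0,0,0.00],1],[[0,0,118],[0,0,0.00],1],[[0,0,155],[0,0,0.00],1]]
[[[0,0,0],[0,0,0.00],1],[[0,0,0],[0,0,0.00],1]]
```

Emit:
{"api": "move_arm", "payload": {
  "targets": [
    [[-40,0,-26],[0,0,-0.87],1],
    [[-80,1,-51],[0,0,-1.73],1],
    [[-125,-5,-47],[0,0,-2.17],1],
    [[-170,-11,-43],[0,0,-2.6],1],
    [[-215,-17,-38],[0,0,-3.04],1]
  ]
}}

```text
clock: 10.07
tcp_pos: [0.4773, 0.0174, 0.2548]
orientation: [0.0, 0.301, 0.954, 0.0]
wrist_force: [0.4, 0.8, -2.6]
finger_gap: 0.019
grip_force: 54.5
```

Emit:
{"api": "move_arm", "payload": {
  "targets": [
    [[-36,-28,4],[0,0,-0.44],1],
    [[-72,-55,9],[0,0,-0.87],1],
    [[-108,-83,13],[0,0,-1.31],1],
    [[-144,-111,18],[0,0,-1.74],1],
    [[-180,-138,22],[0,0,-2.18],1]
  ]
}}

```text
clock: 10.7
tcp_pos: [0.5449, -0.1991, 0.2324]
orientation: [-0.0, 0.115, 0.993, 0.0]
wrist_force: [1.1, 1.2, -1.9]
finger_gap: 0.0185
grip_force: 54.4
```

Emit:
{"api": "move_arm", "payload": {
  "targets": [
    [[0,0,0],[0,0,0],1],
    [[0,0,40],[0,0,0],1],
    [[0,0,80],[0,0,0],1],
    [[0,0,80],[0,0,0],1]
  ]
}}

```text
clock: 11.2
tcp_pos: [0.5419, -0.1954, 0.1499]
orientation: [-0.004, 0.116, 0.993, 0.002]
wrist_force: [-0.7, 0.1, -2.4]
finger_gap: 0.0195
grip_force: 54.3
```

Run:
```python
from h import *
pst(); PY=Y+np.pi; print(C(0,-.108,.16),PY)
a=shot('scene'); print(best('spout0',a,5))
go([(C(0,-.108,.16),PY,1,0),(C(0,-.108,.085),PY,1,2)])
```

```text
t 11.2 p [ 0.5419 -0.1954  0.1499] yaw 2.909 j6 -0.25 gap 0.0195 F [-0.7  0.1 -2.4] g 54.332876801490784
[ 0.54804774 -0.1970881   0.16      ] 2.907880334942946
[([0.4822, 0.3768, 0.0856], 0.91), ([0.5513, 0.3609, 0.0814], 0.91), ([0.4744, -0.18, 0.1551], 0.74), ([0.3941, 0.3854, 0.078], 0.7)]
[[[-3,1,-6],[0,0,0.01],1],[[-3,1,32],[0,0,0.01],1],[[-3,1,69],[0,0,0.01],1],[[-3,1,69],[0,0,0.01],1],[[-3,1,69],[0,0,0.01],1]]
```

Emit:
{"api": "move_arm", "payload": {
  "targets": [
    [[-3,1,25],[0,0,0],1],
    [[-3,1,50],[0,0,0],1],
    [[-3,1,65],[0,0,0],1],
    [[-3,1,65],[0,0,0],1]
  ]
}}

```text
clock: 11.8
tcp_pos: [0.5481, -0.1972, 0.0885]
orientation: [-0.0, 0.116, 0.993, 0.0]
wrist_force: [-0.1, 0.0, -1.6]
finger_gap: 0.0187
grip_force: 54.4
```

Run:
```python
from h import *
pst(); print(C(0,-.108,.084))
```

```text
t 11.8 p [ 0.5481 -0.1972  0.0885] yaw 2.909 j6 -0.25 gap 0.0187 F [-0.1  0.  -1.6] g 54.35462951660156
[ 0.54804774 -0.1970881   0.084     ]
```

Emit:
{"api": "move_arm", "payload": {
  "targets": [
    [[0,0,5],[0,0,0],1],
    [[0,0,5],[0,0,0],0.2],
    [[0,0,5],[0,0,0],0.2],
    [[0,0,-40],[0,0,0],0.2],
    [[0,0,-90],[0,0,0],-0.4]
  ]
}}

```text
clock: 12.42
tcp_pos: [0.5476, -0.1971, 0.1791]
orientation: [-0.001, 0.116, 0.993, 0.0]
wrist_force: [0.6, -0.4, 0.1]
finger_gap: 0.0511
grip_force: 0.0
```

Emit:
{"api": "move_arm", "payload": {
  "targets": [
    [[0,0,-50],[0,0,0],-0.4],
    [[0,0,-70],[0,0,0],-0.4]
  ]
}}

```text
clock: 12.68
tcp_pos: [0.5495, -0.1981, 0.2528]
orientation: [0.003, 0.116, 0.993, -0.001]
wrist_force: [0.4, -0.8, -0.6]
finger_gap: 0.0598
grip_force: 0.0
```

Run:
```python
from h import *
pst(); a=shot('scene'); b=shot('top'); cans([a,b])
A=np.array([.3715,.315]); y=1.23
go([((.44,.12,.24),1.9,-.4,0),((*A,.17),y,-.4,0),((*A,.076),y,-.4,2)])
```

```text
t 12.675 p [ 0.5495 -0.1981  0.2528] yaw 2.909 j6 -0.25 gap 0.0598 F [ 0.4 -0.8 -0.6] g 0.0
8 [0.3716, 0.316, 0.0001] 0.79 spout yaw [1.275]
8 [0.5447, -0.1998, 0.0047] 0.77 spout yaw [2.87]
8 [0.5333, 0.4276, 0.004] 0.61 spout yaw [-1.308, -2.276]
8 [0.5061, 0.3043, -0.0] 0.59 spout yaw [0.869, 1.88]
9 [0.5282, 0.4289, 0.0003] 0.97 spout yaw [-1.338, -2.271]
9 [0.5088, 0.2995, 0.002] 0.91 spout yaw [1.029, 1.934]
9 [0.5488, -0.2009, 0.0055] 0.65 spout yaw [2.917]
9 [0.3716, 0.3177, 0.001] 0.62 spout yaw [1.167]
[[[25,41,1],[0,0,0.83],-0.4],[[51,81,2],[0,0,1.65],-0.4],[[76,122,3],[0,0,2.48],-0.4],[[102,162,4],[0,0,3.30],-0.4],[[127,203,5],[0,0,4.13],-0.4]]
[[[46,14,1],[0,0,0.83],-0.4],[[92,27,2],[0,0,1.65],-0.4],[[131,39,16],[0,0,2.42],-0.4],[[171,50,30],[0,0,3.19],-0.4],[[211,62,44],[0,0,3.95],-0.4]]
[[[38,-17,14],[0,0,0.77],-0.4],[[76,-33,28],[0,0,1.54],-0.4],[[76,-33,75],[0,0,1.54],-0.4],[[76,-33,122],[0,0,1.54],-0.4],[[76,-33,122],[0,0,1.54],-0.4]]
[[[0,0,0],[0,0,0.00],-0.4]]
```

Emit:
{"api": "move_arm", "payload": {
  "targets": [
    [[25,41,1],[0,0,0.83],-0.4],
    [[51,81,2],[0,0,1.65],-0.4],
    [[76,122,3],[0,0,2.48],-0.4],
    [[102,162,4],[0,0,3.3],-0.4],
    [[127,203,5],[0,0,4.13],-0.4]
  ]
}}

```text
clock: 13.6
tcp_pos: [0.4699, 0.0308, 0.2417]
orientation: [-0.001, 0.461, 0.887, -0.0]
wrist_force: [0.2, 0.7, 0.9]
finger_gap: 0.0604
grip_force: 0.0
```

Emit:
{"api": "move_arm", "payload": {
  "targets": [
    [[46,14,1],[0,0,0.83],-0.4],
    [[92,27,2],[0,0,1.65],-0.4],
    [[131,39,16],[0,0,2.42],-0.4],
    [[171,50,30],[0,0,3.19],-0.4],
    [[211,62,44],[0,0,3.95],-0.4]
  ]
}}

```text
clock: 14.22
tcp_pos: [0.3983, 0.2383, 0.1975]
orientation: [-0.0, 0.734, 0.679, -0.001]
wrist_force: [0.5, -0.3, 0.3]
finger_gap: 0.0598
grip_force: 0.0
```

Emit:
{"api": "move_arm", "payload": {
  "targets": [
    [[38,-17,14],[0,0,0.77],-0.4],
    [[76,-33,28],[0,0,1.54],-0.4],
    [[76,-33,28],[0,0,1.54],-0.4]
  ]
}}

```text
clock: 14.6
tcp_pos: [0.3699, 0.3166, 0.1687]
orientation: [-0.0, 0.816, 0.579, -0.002]
wrist_force: [-0.3, -0.0, 0.2]
finger_gap: 0.0596
grip_force: 0.0
```

Run:
```python
from h import *
pst()
A=np.array([.3715,.316]); y=1.23
go([((*A,.13),y,-.4,0),((*A,.076),y,-.4,1)])
```

```text
t 14.6 p [0.3699 0.3166 0.1687] yaw 1.234 j6 2.45 gap 0.0596 F [-0.3 -0.   0.2] g 0.0
[[[0,2,39],[0,0,0.02],-0.4],[[0,2,66],[0,0,0.02],-0.4],[[0,2,93],[0,0,0.02],-0.4],[[0,2,93],[0,0,0.02],-0.4]]
```

Emit:
{"api": "move_arm", "payload": {
  "targets": [
    [[0,2,45],[0,0,0],-0.4],
    [[0,2,92],[0,0,0],-0.4],
    [[0,2,92],[0,0,0],0.2],
    [[0,2,92],[0,0,0],1],
    [[0,2,92],[0,0,0],1]
  ]
}}

```text
clock: 15.22
tcp_pos: [0.3756, 0.3153, 0.081]
orientation: [0.0, 0.817, 0.577, 0.001]
wrist_force: [0.4, -0.4, -2.2]
finger_gap: 0.0189
grip_force: 53.9
```

Emit:
{"api": "move_arm", "payload": {
  "targets": [
    [[0,0,0],[0,0,0],1],
    [[0,0,0],[0,0,0],1],
    [[0,0,-40],[0,0,0],1],
    [[0,0,-90],[0,0,0],1],
    [[0,0,-140],[0,0,0],1]
  ]
}}

```text
clock: 15.85
tcp_pos: [0.3738, 0.3147, 0.2205]
orientation: [-0.0, 0.817, 0.577, -0.0]
wrist_force: [0.7, 1.0, -2.6]
finger_gap: 0.0189
grip_force: 53.9
```

Run:
```python
from h import *
pst(); a=shot('scene'); print(best('spout0',a,5))
PY=Y+np.pi
go([((.44,.13,.275),2.15,1,0),(C(0,-.036,.24),PY,1,0),(C(0,-.036,.16),PY,1,2)])
```

```text
t 15.85 p [0.3738 0.3147 0.2205] yaw 1.23 j6 2.45 gap 0.0189 F [ 0.7  1.  -2.6] g 53.88875484466553
[([0.5501, 0.3597, 0.0824], 0.81), ([0.4801, -0.1807, 0.0897], 0.78), ([0.4821, 0.373, 0.0821], 0.74), ([0.3938, 0.385, 0.219], 0.73)]
[[[-26,20,-8],[0,0,-0.88],1],[[-51,41,-17],[0,0,-1.76],1],[[-77,61,-25],[0,0,-2.64],1],[[-103,81,-34],[0,0,-3.51],1],[[-129,102,-42],[0,0,-4.39],1]]
[[[-33,-3,-8],[0,0,-0.88],1],[[-80,-2,-3],[0,0,-1.60],1],[[-128,-1,3],[0,0,-2.33],1],[[-175,0,9],[0,0,-3.05],1],[[-223,2,15],[0,0,-3.77],1]]
[[[-38,-28,6],[0,0,-0.72],1],[[-77,-56,12],[0,0,-1.45],1],[[-77,-56,52],[0,0,-1.45],1],[[-77,-56,92],[0,0,-1.45],1],[[-77,-56,92],[0,0,-1.45],1]]
[[[0,0,0],[0,0,0.00],1]]
```

Emit:
{"api": "move_arm", "payload": {
  "targets": [
    [[-26,20,-8],[0,0,-0.88],1],
    [[-51,41,-17],[0,0,-1.76],1],
    [[-77,61,-25],[0,0,-2.64],1],
    [[-103,81,-34],[0,0,-3.51],1],
    [[-129,102,-42],[0,0,-4.39],1]
  ]
}}

```text
clock: 16.58
tcp_pos: [0.4269, 0.1582, 0.2604]
orientation: [-0.001, 0.54, 0.842, -0.001]
wrist_force: [1.0, 0.8, -3.9]
finger_gap: 0.0187
grip_force: 53.8
```

Emit:
{"api": "move_arm", "payload": {
  "targets": [
    [[-33,-3,-8],[0,0,-0.88],1],
    [[-80,-2,-3],[0,0,-1.6],1],
    [[-128,-1,3],[0,0,-2.33],1],
    [[-175,0,9],[0,0,-3.05],1],
    [[-223,2,15],[0,0,-3.77],1]
  ]
}}

```text
clock: 17.2
tcp_pos: [0.521, -0.0443, 0.2448]
orientation: [-0.001, 0.239, 0.971, 0.0]
wrist_force: [0.9, 0.6, -1.8]
finger_gap: 0.0191
grip_force: 53.8
```

Emit:
{"api": "move_arm", "payload": {
  "targets": [
    [[-38,-28,6],[0,0,-0.72],1],
    [[-77,-56,12],[0,0,-1.45],1],
    [[-77,-56,52],[0,0,-1.45],1],
    [[-77,-56,92],[0,0,-1.45],1],
    [[-77,-56,92],[0,0,-1.45],1]
  ]
}}

```text
clock: 17.82
tcp_pos: [0.5593, -0.1274, 0.1496]
orientation: [-0.005, 0.117, 0.993, 0.001]
wrist_force: [-0.5, -0.4, -2.2]
finger_gap: 0.0187
grip_force: 53.8
```

Run:
```python
from h import *
pst(); PY=Y+np.pi; print(C(0,-.036,.16),PY)
go([(C(0,-.036,.125),PY,1,0),(C(0,-.036,.088),PY,1,2)])
```

```text
t 17.825 p [ 0.5593 -0.1274  0.1496] yaw 2.907 j6 -0.13 gap 0.0187 F [-0.5 -0.4 -2.2] g 53.762521147727966
[ 0.56472226 -0.12704554  0.16      ] 2.907880334942946
[[[-5,2,25],[0,0,-0.01],1],[[-6,2,62],[0,0,-0.01],1],[[-6,2,62],[0,0,-0.01],1],[[-6,2,62],[0,0,-0.01],1]]
```

Emit:
{"api": "move_arm", "payload": {
  "targets": [
    [[-4,1,25],[0,0,0],1],
    [[-4,1,45],[0,0,0],1],
    [[-4,1,59],[0,0,0],1],
    [[-4,1,59],[0,0,0],1]
  ]
}}

```text
clock: 18.32
tcp_pos: [0.5666, -0.1283, 0.0951]
orientation: [-0.001, 0.117, 0.993, 0.0]
wrist_force: [-0.6, -0.3, -3.0]
finger_gap: 0.0188
grip_force: 53.8
```

Run:
```python
from h import *
pst(); print(C(0,-.036,.088))
```

```text
t 18.325 p [ 0.5666 -0.1283  0.0951] yaw 2.907 j6 -0.13 gap 0.0188 F [-0.6 -0.3 -3. ] g 53.75006854534149
[ 0.56472226 -0.12704554  0.088     ]
```

Emit:
{"api": "move_arm", "payload": {
  "targets": [
    [[2,0,8],[0,0,0],1],
    [[2,0,8],[0,0,0],1],
    [[2,0,8],[0,0,0],0.2],
    [[2,0,8],[0,0,0],0.2],
    [[2,0,-32],[0,0,0],0.2]
  ]
}}

```text
clock: 18.95
tcp_pos: [0.563, -0.1274, 0.1253]
orientation: [-0.003, 0.117, 0.993, 0.001]
wrist_force: [0.4, 0.2, -0.8]
finger_gap: 0.0337
grip_force: 0.0
```

Emit:
{"api": "move_arm", "payload": {
  "targets": [
    [[0,0,-50],[0,0,0],-0.4],
    [[0,0,-100],[0,0,0],-0.4],
    [[0,0,-120],[0,0,0],-0.4]
  ]
}}

```text
clock: 19.32
tcp_pos: [0.5666, -0.1287, 0.2517]
orientation: [0.003, 0.117, 0.993, -0.001]
wrist_force: [0.3, -0.4, -0.4]
finger_gap: 0.0601
grip_force: 0.0
```

Run:
```python
from h import *
pst(); a=shot('scene'); b=shot('top'); cans([a,b])
A=np.array([.507,.302]); y=.92
go([((.48,.10,.245),1.9,-.4,0),((*A,.17),y,-.4,2)])
```

```text
t 19.325 p [ 0.5666 -0.1287  0.2517] yaw 2.907 j6 -0.13 gap 0.0601 F [ 0.3 -0.4 -0.4] g 0.0
11 [0.5286, 0.2909, -0.0011] 0.8 spout yaw [0.874]
11 [0.5631, -0.1308, 0.0099] 0.78 spout yaw [2.83]
11 [0.5315, 0.4259, 0.0041] 0.67 spout yaw [-2.34]
11 [0.5453, -0.2009, 0.0041] 0.67 spout yaw []
12 [0.5302, 0.286, 0.0011] 0.93 spout yaw [0.962]
12 [0.5581, -0.1289, 0.0059] 0.81 spout yaw [2.836]
12 [0.5313, 0.4281, 0.0011] 0.66 spout yaw [-2.309]
12 [0.5461, -0.199, 0.005] 0.56 spout yaw [2.92]
[[[19,29,0],[0,0,0.82],-0.4],[[39,58,0],[0,0,1.65],-0.4],[[58,87,1],[0,0,2.47],-0.4],[[77,115,1],[0,0,3.30],-0.4],[[96,144,1],[0,0,4.12],-0.4]]
[[[34,9,0],[0,0,0.82],-0.4],[[67,18,0],[0,0,1.65],-0.4],[[88,38,11],[0,0,2.45],-0.4],[[110,58,22],[0,0,3.25],-0.4],[[131,78,32],[0,0,4.05],-0.4]]
[[[29,1,11],[0,0,0.80],-0.4],[[58,2,21],[0,0,1.60],-0.4],[[87,4,32],[0,0,2.41],-0.4],[[116,5,43],[0,0,3.21],-0.4],[[116,5,43],[0,0,3.21],-0.4]]
[[[0,0,0],[0,0,0.00],-0.4]]
```

Can C has been knocked to (0.529, 0.2885), so I'll follow it there.

Emit:
{"api": "move_arm", "payload": {
  "targets": [
    [[19,29,0],[0,0,0.82],-0.4],
    [[39,58,0],[0,0,1.65],-0.4],
    [[58,87,0],[0,0,2.47],-0.4],
    [[77,115,0],[0,0,3.3],-0.4],
    [[96,144,0],[0,0,4.12],-0.4]
  ]
}}

```text
clock: 20.25
tcp_pos: [0.5039, 0.0352, 0.2457]
orientation: [-0.001, 0.461, 0.887, -0.0]
wrist_force: [-0.3, 0.4, -1.0]
finger_gap: 0.0597
grip_force: 0.0
```

Emit:
{"api": "move_arm", "payload": {
  "targets": [
    [[34,9,0],[0,0,0.82],-0.4],
    [[67,18,0],[0,0,1.65],-0.4],
    [[88,38,11],[0,0,2.45],-0.4],
    [[110,58,22],[0,0,3.25],-0.4],
    [[131,78,32],[0,0,4.05],-0.4]
  ]
}}

```text
clock: 20.88
tcp_pos: [0.492, 0.187, 0.2133]
orientation: [-0.001, 0.74, 0.673, -0.001]
wrist_force: [0.3, -0.9, 0.7]
finger_gap: 0.0597
grip_force: 0.0
```

Run:
```python
from h import *
pst()
A=np.array([.5294,.2885]); y=.92
go([((*A,.17),y,-.4,1),((*A,.077),y,-.4,2)])
```

```text
t 20.875 p [0.492  0.187  0.2133] yaw 1.477 j6 1.88 gap 0.0597 F [ 0.3 -0.9  0.7] g 0.0
[[[26,7,11],[0,0,0.80],-0.4],[[52,14,22],[0,0,1.59],-0.4],[[78,21,32],[0,0,2.39],-0.4],[[105,28,43],[0,0,3.19],-0.4],[[105,28,43],[0,0,3.19],-0.4]]
[[[0,0,47],[0,0,0.00],-0.4],[[0,0,93],[0,0,0.00],-0.4],[[0,0,93],[0,0,0.00],-0.4],[[0,0,93],[0,0,0.00],-0.4]]
```

Emit:
{"api": "move_arm", "payload": {
  "targets": [
    [[26,7,11],[0,0,0.8],-0.4],
    [[52,14,22],[0,0,1.6],-0.4],
    [[78,21,32],[0,0,2.4],-0.4],
    [[105,28,42],[0,0,3.19],-0.4],
    [[105,28,42],[0,0,3.19],-0.4]
  ]
}}

```text
clock: 21.5
tcp_pos: [0.5291, 0.2891, 0.1704]
orientation: [-0.0, 0.895, 0.447, -0.002]
wrist_force: [-0.8, -0.4, 0.5]
finger_gap: 0.0597
grip_force: 0.0
```

Run:
```python
from h import *
pst()
A=np.array([.5294,.2885]); y=.92
go([((*A,.077),y,-.4,1)])
```

```text
t 21.5 p [0.5291 0.2891 0.1704] yaw 0.927 j6 2.58 gap 0.0597 F [-0.8 -0.4  0.5] g 0.0
[[[0,0,47],[0,0,0.02],-0.4],[[0,1,93],[0,0,0.04],-0.4],[[0,1,93],[0,0,0.04],-0.4]]
```

Emit:
{"api": "move_arm", "payload": {
  "targets": [
    [[0,0,47],[0,0,0],-0.4],
    [[0,1,93],[0,0,0],-0.4],
    [[0,1,93],[0,0,0],0.2],
    [[0,1,93],[0,0,0],1],
    [[0,1,93],[0,0,0],1]
  ]
}}

```text
clock: 22.12
tcp_pos: [0.5323, 0.2879, 0.0824]
orientation: [0.0, 0.895, 0.446, 0.002]
wrist_force: [0.1, -0.4, -2.9]
finger_gap: 0.0188
grip_force: 53.7
```

Emit:
{"api": "move_arm", "payload": {
  "targets": [
    [[0,0,0],[0,0,0],1],
    [[0,0,0],[0,0,0],1],
    [[0,0,-40],[0,0,0],1],
    [[0,0,-90],[0,0,0],1],
    [[0,0,-150],[0,0,0],1]
  ]
}}

```text
clock: 22.75
tcp_pos: [0.5301, 0.2873, 0.2306]
orientation: [-0.0, 0.895, 0.446, -0.001]
wrist_force: [1.1, 0.8, -2.7]
finger_gap: 0.0188
grip_force: 53.6
```

Run:
```python
from h import *
pst(); a=shot('scene'); print(best('spout0',a,5))
PY=Y+np.pi
go([((.45,.17,.285),2.0,1,0),((.50,.04,.27),2.6,1,0),(C(0,.036,.24),PY,1,0),(C(0,.036,.16),PY,1,2)])
```

```text
t 22.75 p [0.5301 0.2873 0.2306] yaw 0.924 j6 2.58 gap 0.0188 F [ 1.1  0.8 -2.7] g 53.575476362425434
[([0.4835, 0.3755, 0.0854], 0.75), ([0.5734, 0.3462, 0.2313], 0.72), ([0.4772, -0.1783, 0.0873], 0.65), ([0.4923, -0.1119, 0.081], 0.63), ([0.5448, -0.201, 0.0043], 0.49)]
[[[-21,1,-7],[0,0,-0.88],1],[[-41,1,-14],[0,0,-1.76],1],[[-62,2,-21],[0,0,-2.64],1],[[-83,3,-28],[0,0,-3.52],1],[[-104,3,-35],[0,0,-4.40],1]]
[[[-15,-14,-7],[0,0,-0.88],1],[[-31,-28,-13],[0,0,-1.76],1],[[-65,-20,-10],[0,0,-2.62],1],[[-98,-11,-6],[0,0,-3.48],1],[[-132,-3,-2],[0,0,-4.34],1]]
[[[-30,-17,4],[0,0,-0.86],1],[[-72,-25,14],[0,0,-1.45],1],[[-113,-32,24],[0,0,-2.04],1],[[-155,-40,34],[0,0,-2.62],1],[[-155,-40,74],[0,0,-2.62],1]]
[[[0,0,40],[0,0,0.00],1],[[0,0,40],[0,0,0.00],1],[[0,0,40],[0,0,0.00],1]]
```

Emit:
{"api": "move_arm", "payload": {
  "targets": [
    [[-21,1,-7],[0,0,-0.88],1],
    [[-41,1,-14],[0,0,-1.76],1],
    [[-62,2,-21],[0,0,-2.64],1],
    [[-83,3,-28],[0,0,-3.52],1],
    [[-104,3,-35],[0,0,-4.4],1]
  ]
}}

```text
clock: 23.48
tcp_pos: [0.47, 0.2022, 0.2647]
orientation: [-0.0, 0.661, 0.75, -0.0]
wrist_force: [-0.1, -0.3, -3.1]
finger_gap: 0.0187
grip_force: 53.6
```

Emit:
{"api": "move_arm", "payload": {
  "targets": [
    [[-15,-14,-7],[0,0,-0.88],1],
    [[-31,-28,-13],[0,0,-1.76],1],
    [[-65,-20,-10],[0,0,-2.62],1],
    [[-98,-11,-6],[0,0,-3.48],1],
    [[-132,-3,-2],[0,0,-4.34],1]
  ]
}}

```text
clock: 24.1
tcp_pos: [0.4837, 0.0706, 0.2666]
orientation: [-0.0, 0.337, 0.942, -0.0]
wrist_force: [-0.0, 0.0, -3.1]
finger_gap: 0.0184
grip_force: 53.6
```

Emit:
{"api": "move_arm", "payload": {
  "targets": [
    [[-30,-17,4],[0,0,-0.86],1],
    [[-72,-25,14],[0,0,-1.45],1],
    [[-113,-32,24],[0,0,-2.04],1],
    [[-155,-40,34],[0,0,-2.62],1],
    [[-155,-40,60],[0,0,-2.62],1]
  ]
}}

```text
clock: 24.72
tcp_pos: [0.5801, -0.0611, 0.2065]
orientation: [0.001, 0.118, 0.993, -0.0]
wrist_force: [0.3, 0.2, -2.7]
finger_gap: 0.0188
grip_force: 53.6
```

Emit:
{"api": "move_arm", "payload": {
  "targets": [
    [[0,0,30],[0,0,0],1],
    [[0,0,50],[0,0,0],1],
    [[0,0,50],[0,0,0],1],
    [[0,0,50],[0,0,0],1]
  ]
}}

```text
clock: 25.22
tcp_pos: [0.5779, -0.0582, 0.1578]
orientation: [0.0, 0.117, 0.993, -0.0]
wrist_force: [-0.9, -0.6, -2.7]
finger_gap: 0.0184
grip_force: 53.6
```

Run:
```python
from h import *
pst(); PY=Y+np.pi; print(C(0,.036,.088),PY)
go([(C(0,.036,.089),PY,1,1)])
```

```text
t 25.225 p [ 0.5779 -0.0582  0.1578] yaw 2.907 j6 -0.0 gap 0.0184 F [-0.9 -0.6 -2.7] g 53.590864674065415
[ 0.58139678 -0.05700298  0.088     ] 2.907880334942946
[[[-2,1,34],[0,0,-0.00],1],[[-3,2,69],[0,0,-0.00],1],[[-3,2,69],[0,0,-0.00],1]]
```

Emit:
{"api": "move_arm", "payload": {
  "targets": [
    [[-3,-1,30],[0,0,0],1],
    [[-3,-1,55],[0,0,0],1],
    [[-3,-1,68],[0,0,0],1],
    [[-3,-1,68],[0,0,0],1],
    [[-3,-1,69],[0,0,0],1]
  ]
}}

```text
clock: 25.85
tcp_pos: [0.5812, -0.06, 0.0896]
orientation: [0.001, 0.117, 0.993, -0.0]
wrist_force: [0.1, 0.5, -2.1]
finger_gap: 0.0187
grip_force: 53.6
```

Run:
```python
from h import *
pst()
a=shot('scene'); b=shot('top'); cans([a,b])
```

```text
t 25.85 p [ 0.5812 -0.06    0.0896] yaw 2.907 j6 -0.01 gap 0.0187 F [ 0.1  0.5 -2.1] g 53.605500302819564
14 [0.5786, -0.0608, 0.0069] 0.78 spout yaw [2.864]
14 [0.5474, -0.2038, 0.0055] 0.66 spout yaw [2.863]
14 [0.5627, -0.1293, 0.0094] 0.64 spout yaw [2.88]
14 [0.5319, 0.4235, 0.0008] 0.58 spout yaw [-2.382]
15 [0.5603, -0.1284, 0.0086] 0.81 spout yaw [2.853]
15 [0.529, 0.428, -0.0007] 0.6 spout yaw [-2.264]
15 [0.5813, -0.0622, 0.0069] 0.56 spout yaw [2.923]
```

Emit:
{"api": "move_arm", "payload": {
  "targets": [
    [[0,3,2],[0,0,0],1],
    [[0,3,3],[0,0,0],1],
    [[0,3,3],[0,0,0],0.2],
    [[0,3,3],[0,0,0],0.2],
    [[0,3,-37],[0,0,0],0.2]
  ]
}}

```text
clock: 26.78
tcp_pos: [0.5784, -0.0561, 0.1224]
orientation: [-0.004, 0.117, 0.993, 0.001]
wrist_force: [0.5, 0.3, -0.6]
finger_gap: 0.034
grip_force: 0.0
```

Emit:
{"api": "move_arm", "payload": {
  "targets": [
    [[0,0,-50],[0,0,0],-0.4],
    [[0,0,-100],[0,0,0],-0.4],
    [[0,0,-130],[0,0,0],-0.4]
  ]
}}

```text
clock: 27.15
tcp_pos: [0.5819, -0.0569, 0.2581]
orientation: [0.002, 0.117, 0.993, -0.0]
wrist_force: [0.8, -0.5, 0.9]
finger_gap: 0.0599
grip_force: 0.0
```

Run:
```python
from h import *
pst()
A=np.array([.530,.4265]); y=-2.30
go([((.47,.13,.25),3.0,-.4,0),((*A,.17),y,-.4,2)])
```

```text
t 27.15 p [ 0.5819 -0.0569  0.2581] yaw 2.907 j6 -0.0 gap 0.0599 F [ 0.8 -0.5  0.9] g 0.0
[[[30,31,2],[0,0,-0.11],-0.4],[[61,62,3],[0,0,-0.21],-0.4],[[91,93,5],[0,0,-0.32],-0.4],[[122,125,6],[0,0,-0.42],-0.4],[[152,156,8],[0,0,-0.53],-0.4]]
[[[-3,43,11],[0,0,-0.80],-0.4],[[-5,86,23],[0,0,-1.61],-0.4],[[-8,129,34],[0,0,-2.41],-0.4],[[-10,173,46],[0,0,-3.22],-0.4],[[-13,216,57],[0,0,-4.02],-0.4]]
[[[-30,31,11],[0,0,-0.80],-0.4],[[-60,63,23],[0,0,-1.61],-0.4],[[-60,63,23],[0,0,-1.61],-0.4],[[-60,63,23],[0,0,-1.61],-0.4]]
```

Emit:
{"api": "move_arm", "payload": {
  "targets": [
    [[30,31,2],[0,0,-0.1],-0.4],
    [[61,62,3],[0,0,-0.2],-0.4],
    [[91,93,5],[0,0,-0.3],-0.4],
    [[122,125,6],[0,0,-0.4],-0.4],
    [[152,156,8],[0,0,-0.53],-0.4]
  ]
}}

```text
clock: 27.78
tcp_pos: [0.4686, 0.1315, 0.2472]
orientation: [0.0, 0.071, 0.998, 0.0]
wrist_force: [0.8, 0.8, 0.2]
finger_gap: 0.0598
grip_force: 0.0
```

Emit:
{"api": "move_arm", "payload": {
  "targets": [
    [[-3,43,11],[0,0,-0.8],-0.4],
    [[-5,86,23],[0,0,-1.61],-0.4],
    [[-8,129,34],[0,0,-2.41],-0.4],
    [[-10,173,46],[0,0,-3.22],-0.4],
    [[-13,216,57],[0,0,-4.02],-0.4]
  ]
}}

```text
clock: 28.4
tcp_pos: [0.5128, 0.3438, 0.1896]
orientation: [-0.0, -0.279, 0.96, 0.0]
wrist_force: [0.4, -0.4, 0.6]
finger_gap: 0.0596
grip_force: 0.0
```

Emit:
{"api": "move_arm", "payload": {
  "targets": [
    [[-30,31,11],[0,0,-0.8],-0.4],
    [[-60,63,22],[0,0,-1.61],-0.4],
    [[-60,63,22],[0,0,-1.61],-0.4],
    [[-60,63,22],[0,0,-1.61],-0.4]
  ]
}}

```text
clock: 28.9
tcp_pos: [0.5298, 0.4271, 0.1678]
orientation: [-0.001, -0.408, 0.913, -0.0]
wrist_force: [-0.1, -0.3, 0.5]
finger_gap: 0.06
grip_force: 0.0
```

Run:
```python
from h import *
pst()
A=np.array([.530,.4265]); y=-2.30
go([((*A,.077),y,-.4,1)])
```

```text
t 28.9 p [0.5298 0.4271 0.1678] yaw -2.302 j6 -0.28 gap 0.06 F [-0.1 -0.3  0.5] g 0.0
[[[0,0,45],[0,0,-0.00],-0.4],[[0,-1,91],[0,0,-0.01],-0.4],[[0,-1,91],[0,0,-0.01],-0.4]]
```

Emit:
{"api": "move_arm", "payload": {
  "targets": [
    [[0,0,45],[0,0,0],-0.4],
    [[0,0,90],[0,0,0],-0.4],
    [[0,0,90],[0,0,0],0.2],
    [[0,0,90],[0,0,0],1],
    [[0,0,90],[0,0,0],1]
  ]
}}

```text
clock: 29.52
tcp_pos: [0.5319, 0.4278, 0.0811]
orientation: [0.002, -0.408, 0.913, 0.0]
wrist_force: [0.2, 0.4, 0.3]
finger_gap: 0.0187
grip_force: 54.1
```

Emit:
{"api": "move_arm", "payload": {
  "targets": [
    [[0,0,0],[0,0,0],1],
    [[0,0,0],[0,0,0],1],
    [[0,0,-40],[0,0,0],1],
    [[0,0,-90],[0,0,0],1],
    [[0,0,-150],[0,0,0],1]
  ]
}}

```text
clock: 30.15
tcp_pos: [0.5294, 0.427, 0.2287]
orientation: [-0.001, -0.408, 0.913, -0.0]
wrist_force: [0.8, 1.0, -2.3]
finger_gap: 0.0188
grip_force: 53.6
```

Run:
```python
from h import *
pst(); a=shot('scene'); print(best('spout0',a,5))
PY=Y+np.pi
go([((.49,.2,.29),-3.0,1,0),(C(0,.108,.285),PY,1,0),(C(0,.108,.16),PY,1,2)])
```

```text
t 30.15 p [0.5294 0.427  0.2287] yaw -2.301 j6 -0.28 gap 0.0188 F [ 0.8  1.  -2.3] g 53.58179211616516
[([0.5135, -0.0454, 0.0869], 0.97), ([0.4792, 0.3735, 0.2329], 0.94), ([0.4784, -0.1817, 0.0907], 0.94), ([0.4939, -0.113, 0.0873], 0.89), ([0.4148, 0.0303, 0.1231], 0.71)]
[[[40,-24,-11],[0,0,0.80],1],[[80,-48,-22],[0,0,1.60],1],[[119,-73,-33],[0,0,2.40],1],[[159,-97,-44],[0,0,3.20],1],[[199,-121,-55],[0,0,4.01],1]]
[[[-16,-40,1],[0,0,0.43],1],[[-32,-80,2],[0,0,0.86],1],[[-48,-120,3],[0,0,1.29],1],[[-64,-160,4],[0,0,1.72],1],[[-81,-200,5],[0,0,2.15],1]]
[[[0,0,42],[0,0,0.00],1],[[0,0,83],[0,0,0.00],1],[[0,0,125],[0,0,0.00],1],[[0,0,125],[0,0,0.00],1],[[0,0,125],[0,0,0.00],1]]
```

Emit:
{"api": "move_arm", "payload": {
  "targets": [
    [[40,-24,-11],[0,0,0.8],1],
    [[80,-48,-22],[0,0,1.6],1],
    [[119,-73,-33],[0,0,2.4],1],
    [[159,-97,-44],[0,0,3.2],1],
    [[199,-121,-55],[0,0,4.0],1]
  ]
}}

```text
clock: 30.88
tcp_pos: [0.4869, 0.197, 0.2831]
orientation: [-0.0, -0.069, 0.998, 0.0]
wrist_force: [0.1, -0.4, -3.6]
finger_gap: 0.0187
grip_force: 53.5
```

Emit:
{"api": "move_arm", "payload": {
  "targets": [
    [[-16,-40,1],[0,0,0.43],1],
    [[-32,-80,2],[0,0,0.86],1],
    [[-48,-120,3],[0,0,1.29],1],
    [[-64,-160,4],[0,0,1.72],1],
    [[-81,-200,5],[0,0,2.15],1]
  ]
}}

```text
clock: 31.5
tcp_pos: [0.5965, 0.0108, 0.2777]
orientation: [-0.0, 0.117, 0.993, 0.0]
wrist_force: [0.6, 0.8, -3.2]
finger_gap: 0.0187
grip_force: 53.5
```

Emit:
{"api": "move_arm", "payload": {
  "targets": [
    [[0,0,0],[0,0,0],1],
    [[0,0,42],[0,0,0],1],
    [[0,0,83],[0,0,0],1],
    [[0,0,115],[0,0,0],1],
    [[0,0,115],[0,0,0],1]
  ]
}}

```text
clock: 32.12
tcp_pos: [0.5932, 0.0131, 0.1603]
orientation: [-0.004, 0.115, 0.993, 0.0]
wrist_force: [-0.9, -0.5, -2.8]
finger_gap: 0.019
grip_force: 53.4
```

Run:
```python
from h import *
pst(); PY=Y+np.pi; print(C(0,.108,.088),PY)
go([(C(0,.108,.089),PY,1,1)])
```

```text
t 32.125 p [0.5932 0.0131 0.1603] yaw 2.91 j6 0.12 gap 0.019 F [-0.9 -0.5 -2.8] g 53.36265563964844
[0.59807129 0.01303958 0.088     ] 2.907880334942946
[[[-3,1,36],[0,0,0.01],1],[[-5,1,71],[0,0,0.01],1],[[-5,1,71],[0,0,0.01],1]]
```

Emit:
{"api": "move_arm", "payload": {
  "targets": [
    [[-2,0,25],[0,0,0],1],
    [[-2,0,50],[0,0,0],1],
    [[-2,0,66],[0,0,0],1],
    [[-2,0,66],[0,0,0],1]
  ]
}}

```text
clock: 32.62
tcp_pos: [0.5977, 0.0118, 0.0971]
orientation: [-0.001, 0.116, 0.993, 0.0]
wrist_force: [-0.6, 0.5, -2.9]
finger_gap: 0.0188
grip_force: 53.4
```

Run:
```python
from h import *
pst(); print(C(0,.108,.088))
```

```text
t 32.625 p [0.5977 0.0118 0.0971] yaw 2.909 j6 0.12 gap 0.0188 F [-0.6  0.5 -2.9] g 53.36586534976959
[0.59807129 0.01303958 0.088     ]
```

Emit:
{"api": "move_arm", "payload": {
  "targets": [
    [[0,1,6],[0,0,0],1],
    [[0,1,10],[0,0,0],1],
    [[0,1,10],[0,0,0],0.2],
    [[0,1,10],[0,0,0],0.2],
    [[0,1,-30],[0,0,0],0.2]
  ]
}}

```text
clock: 33.25
tcp_pos: [0.5963, 0.0126, 0.1252]
orientation: [-0.003, 0.116, 0.993, 0.0]
wrist_force: [-1.0, 0.6, 0.9]
finger_gap: 0.0341
grip_force: 0.0
```

Emit:
{"api": "move_arm", "payload": {
  "targets": [
    [[0,0,-50],[0,0,0],0.2],
    [[0,0,-110],[0,0,0],-0.2],
    [[0,0,-140],[0,0,0],-0.2]
  ]
}}

```text
clock: 33.62
tcp_pos: [0.5998, 0.0122, 0.272]
orientation: [0.003, 0.116, 0.993, 0.0]
wrist_force: [-0.5, -0.2, -0.1]
finger_gap: 0.0514
grip_force: 0.0
```

Run:
```python
from h import *
pst()
a=shot('scene','c2'); b=shot('top'); cans([a,b]); print(best('keeper_grip',a),best('keeper_grip',b),K(1.4))
cv2.imwrite('pics/c2c.png',cv2.resize(a['pixels'][200:440,320:560,::-1],(600,600)))
k=K(1.4)
go([((k[0],k[1],.24),TY,-.2,0),((k[0],k[1],.2),TY,-.2,2)])
```

```text
t 33.625 p [0.5998 0.0122 0.272 ] yaw 2.909 j6 0.12 gap 0.0514 F [-0.5 -0.2 -0.1] g 0.0
17 [0.5791, -0.0588, 0.0069] 0.97 spout yaw [2.921]
17 [0.5483, -0.1989, 0.0053] 0.87 spout yaw []
17 [0.5967, 0.0131, 0.0081] 0.72 spout yaw [2.927]
17 [0.5654, -0.1324, 0.0089] 0.69 spout yaw [2.805]
18 [0.5811, -0.0633, 0.006] 0.84 spout yaw [2.937]
18 [0.5614, -0.1303, 0.009] 0.66 spout yaw []
18 [0.5973, 0.0185, 0.0027] 0.6 spout yaw [2.972]
[([0.6962, -0.117, 0.0972], 0.84)] [([0.4156, 0.0127, -0.002], 0.17)] [ 0.69566989 -0.12121321  0.07790554]
[[[-11,-10,2],[0,0,0.82],-0.2],[[-23,-20,5],[0,0,1.64],-0.2],[[-34,-29,7],[0,0,2.46],-0.2],[[-46,-39,9],[0,0,3.27],-0.2],[[-57,-49,12],[0,0,4.09],-0.2]]
[[[-15,0,2],[0,0,0.82],-0.2],[[-30,0,5],[0,0,1.64],-0.2],[[-45,0,7],[0,0,2.46],-0.2],[[-60,1,9],[0,0,3.27],-0.2],[[-75,1,12],[0,0,4.09],-0.2]]
[[[-11,10,2],[0,0,0.82],-0.2],[[-11,10,42],[0,0,0.82],-0.2],[[-11,10,42],[0,0,0.82],-0.2],[[-11,10,42],[0,0,0.82],-0.2]]
```

View pics/c2c.png

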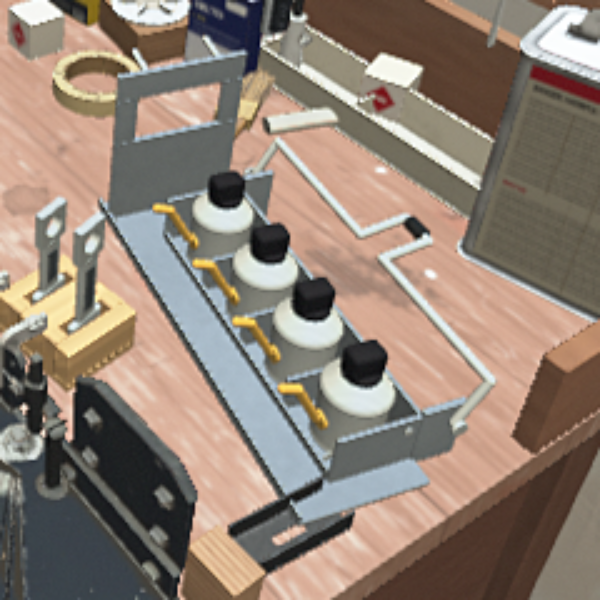

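All four cans are seated with their spouts over the gutter. The keeper is open, its sleeve at crop (415,228).

Emit:
{"api": "move_arm", "payload": {
  "targets": [
    [[-11,-10,2],[0,0,0.82],0.2],
    [[-23,-20,5],[0,0,1.64],0.2],
    [[-34,-29,7],[0,0,2.46],0.2],
    [[-46,-39,9],[0,0,3.27],0.2],
    [[-57,-49,12],[0,0,4.09],0.2]
  ]
}}

```text
clock: 34.65
tcp_pos: [0.6424, -0.0488, 0.2538]
orientation: [-0.001, 0.458, 0.889, -0.0]
wrist_force: [0.2, -0.1, -1.1]
finger_gap: 0.0339
grip_force: 0.0
```

Emit:
{"api": "move_arm", "payload": {
  "targets": [
    [[-15,0,2],[0,0,0.82],0.2],
    [[-30,0,5],[0,0,1.64],0.2],
    [[-45,0,7],[0,0,2.46],0.2],
    [[-60,1,9],[0,0,3.27],0.2],
    [[-75,1,12],[0,0,4.09],0.2]
  ]
}}

```text
clock: 35.28
tcp_pos: [0.6871, -0.109, 0.2417]
orientation: [-0.001, 0.74, 0.673, -0.001]
wrist_force: [-0.3, -0.5, -0.2]
finger_gap: 0.0344
grip_force: 0.0
```

Emit:
{"api": "move_arm", "payload": {
  "targets": [
    [[-11,10,2],[0,0,0.82],0.2],
    [[-11,10,42],[0,0,0.82],0.2],
    [[-11,10,42],[0,0,0.82],0.2],
    [[-11,10,42],[0,0,0.82],0.2]
  ]
}}

```text
clock: 35.78
tcp_pos: [0.6961, -0.1204, 0.2015]
orientation: [-0.0, 0.784, 0.62, -0.0]
wrist_force: [-0.8, -0.3, 0.7]
finger_gap: 0.0344
grip_force: 0.0
```

Run:
```python
from h import *
pst(); k=K(1.4); go([(k,TY,.2,1)])
plan([[(K(a),TY) for a in (1.25,1.1,.95,.8,.65)],[(K(a),TY) for a in (.5,.35,.2,.1,0)]],K(1.4),down(TY))
```

```text
t 35.775 p [ 0.6961 -0.1204  0.2015] yaw 1.338 j6 1.52 gap 0.0344 F [-0.8 -0.3  0.7] g 0.0
[[[0,0,41],[0,0,0.00],0.2],[[-1,0,82],[0,0,0.00],0.2],[[-1,0,124],[0,0,0.01],0.2],[[-1,0,124],[0,0,0.01],0.2]]
[0.0, -8.0, -9.0] [0.0, 0.0, 0.0] rows 0.2
[-0.0, -17.0, -17.0] [0.0, 0.0, 0.0] rows 0.2
[0.0, -27.0, -24.0] [0.0, 0.0, 0.0] rows 0.2
[0.0, -38.0, -29.0] [0.0, 0.0, 0.0] rows 0.2
[0.0, -50.0, -32.0] [0.0, 0.0, 0.0] rows 0.2
--
[-0.0, -12.0, -2.0] [0.0, 0.0, 0.0] rows 0.2
[-0.0, -24.0, -1.0] [0.0, 0.0, 0.0] rows 0.2
[-0.0, -36.0, 1.0] [0.0, 0.0, 0.0] rows 0.2
[-0.0, -44.0, 3.0] [0.0, 0.0, 0.0] rows 0.1
[-0.0, -51.0, 6.0] [0.0, 0.0, 0.0] rows 0.1
--
```

Emit:
{"api": "move_arm", "payload": {
  "targets": [
    [[0,0,41],[0,0,0],0.2],
    [[-1,0,82],[0,0,0],0.2],
    [[-1,0,122],[0,0,0],0.2],
    [[-1,0,122],[0,0,0],1],
    [[-1,0,122],[0,0,0],1]
  ]
}}

```text
clock: 36.4
tcp_pos: [0.6946, -0.121, 0.0796]
orientation: [-0.001, 0.784, 0.62, -0.001]
wrist_force: [-4.7, 0.6, -10.5]
finger_gap: 0.0111
grip_force: 48.6
```

Emit:
{"api": "move_arm", "payload": {
  "targets": [
    [[0,0,0],[0,0,0],1],
    [[0,0,0],[0,0,0],1]
  ]
}}

```text
clock: 36.65
tcp_pos: [0.6945, -0.1209, 0.0796]
orientation: [-0.001, 0.784, 0.62, -0.001]
wrist_force: [-5.0, 1.3, -9.2]
finger_gap: 0.0113
grip_force: 48.7
```

Emit:
{"api": "move_arm", "payload": {
  "targets": [
    [[0,-8,-9],[0,0,0],1],
    [[0,-17,-17],[0,0,0],1],
    [[0,-27,-24],[0,0,0],1],
    [[0,-38,-29],[0,0,0],1],
    [[0,-50,-32],[0,0,0],1]
  ]
}}

```text
clock: 37.28
tcp_pos: [0.6508, -0.1103, 0.115]
orientation: [0.004, 0.784, 0.62, 0.004]
wrist_force: [6.7, 3.6, -3.5]
finger_gap: 0.0111
grip_force: 48.6
```

Emit:
{"api": "move_arm", "payload": {
  "targets": [
    [[0,-12,-2],[0,0,0],1],
    [[0,-24,-1],[0,0,0],1],
    [[0,-36,1],[0,0,0],1],
    [[0,-45,3],[0,0,0],1],
    [[0,-52,6],[0,0,0],1]
  ]
}}

```text
clock: 37.9
tcp_pos: [0.602, -0.0987, 0.1123]
orientation: [0.006, 0.784, 0.62, 0.005]
wrist_force: [2.3, 5.0, 14.3]
finger_gap: 0.011
grip_force: 53.1
```

Run:
```python
from h import *
pst(); print(K(0),K(.1))
```

```text
t 37.9 p [ 0.602  -0.0987  0.1123] yaw 1.339 j6 1.51 gap 0.011 F [ 2.3  5.  14.3] g 53.09773564338684
[ 0.59738088 -0.09781427  0.10404843] [ 0.60464539 -0.09954367  0.10717756]
```

Emit:
{"api": "move_arm", "payload": {
  "targets": [
    [[0,-3,3],[0,0,0],1],
    [[0,-5,5],[0,0,0],1],
    [[0,-6,7],[0,0,0],1],
    [[0,-6,7],[0,0,0],1]
  ]
}}

```text
clock: 38.4
tcp_pos: [0.5965, -0.0974, 0.1087]
orientation: [0.007, 0.784, 0.62, 0.006]
wrist_force: [-3.8, 5.7, 31.8]
finger_gap: 0.0112
grip_force: 56.0
```

Run:
```python
from h import *
pst(); a=shot('scene'); b=shot('top'); print(best('keeper_grip',a),best('keeper_grip',b))
```

```text
t 38.4 p [ 0.5965 -0.0974  0.1087] yaw 1.339 j6 1.51 gap 0.0112 F [-3.8  5.7 31.8] g 56.02677047252655
[([0.5965, -0.0945, 0.1212], 0.67)] [([0.5975, -0.0987, 0.1263], 0.73)]
```

Emit:
{"api": "move_arm", "payload": {
  "targets": [
    [[0,0,-2],[0,0,0],1],
    [[0,0,-2],[0,0,0],0.2],
    [[0,0,-2],[0,0,0],0.2],
    [[0,0,-40],[0,0,0],0.2],
    [[0,0,-90],[0,0,0],0.1]
  ]
}}

```text
clock: 39.22
tcp_pos: [0.5893, -0.0966, 0.1877]
orientation: [-0.002, 0.785, 0.62, -0.001]
wrist_force: [1.4, 0.3, 0.0]
finger_gap: 0.0387
grip_force: 0.0
```

Emit:
{"api": "move_arm", "payload": {
  "targets": [
    [[0,0,-40],[0,0,0],0],
    [[0,-50,-40],[0,0,0],0],
    [[0,-100,-40],[0,0,0],0],
    [[0,-100,-40],[0,0,0],0]
  ]
}}

```text
clock: 39.72
tcp_pos: [0.4893, -0.0724, 0.2279]
orientation: [-0.001, 0.784, 0.62, -0.001]
wrist_force: [1.1, -0.3, 0.8]
finger_gap: 0.0429
grip_force: 0.0
```

Run:
```python
from h import *
pst(); a=shot('scene','d1'); b=shot('top'); print(best('keeper_grip',a),best('keeper_grip',b)); cans([a,b])
for P in (a,b):
  print('blk',best('tool_block',P,2),'eye',best('eye0',P,4)); print('hook',best('hook0',P,3),'spanner',best('spanner0',P,3))
cv2.imwrite('pics/d1c.png',cv2.resize(a['pixels'][200:440,280:520,::-1],(600,600)))
```

```text
t 39.725 p [ 0.4893 -0.0724  0.2279] yaw 1.338 j6 1.49 gap 0.0429 F [ 1.1 -0.3  0.8] g 0.0
[([0.4188, 0.0108, -0.0012], 0.72)] [([0.6002, -0.0985, 0.1267], 0.93)]
21 [0.5633, -0.1338, 0.0095] 0.93 spout yaw [2.799]
21 [0.5811, -0.0584, 0.0028] 0.89 spout yaw [2.926]
21 [0.5454, -0.1984, 0.0033] 0.75 spout yaw [2.904]
21 [0.5982, 0.0142, 0.0079] 0.73 spout yaw [2.947]
21 [0.4238, 0.5639, -0.0008] 0.55 spout yaw []
22 [0.5611, -0.1294, 0.0074] 0.76 spout yaw [2.836]
22 [0.58, -0.0627, 0.0068] 0.69 spout yaw []
22 [0.599, 0.0189, 0.0046] 0.56 spout yaw [3.007]
22 [0.426, 0.5672, 0.0018] 0.46 spout yaw []
blk [([0.4181, 0.0112, 0.0004], 0.96), ([0.6542, 0.0884, 0.1581], 0.21)] eye [([0.4231, -0.0156, 0.1321], 0.95), ([0.4121, 0.0298, 0.1206], 0.78)]
hook [([0.5781, 0.1061, 0.1572], 0.86), ([0.6518, 0.0865, 0.157], 0.75)] spanner [([0.4168, 0.0305, 0.005], 0.93)]
blk [([0.415, 0.0144, -0.0002], 0.67)] eye [([0.4189, -0.0137, 0.1327], 0.65), ([0.4133, 0.0306, 0.116], 0.57)]
hook [([0.5792, 0.1059, 0.1577], 0.96), ([0.6591, 0.0855, 0.1579], 0.71)] spanner [([0.4141, 0.0306, 0.0086], 0.75), ([0.419, -0.0155, 0.0074], 0.61)]
```

View pics/d1c.png

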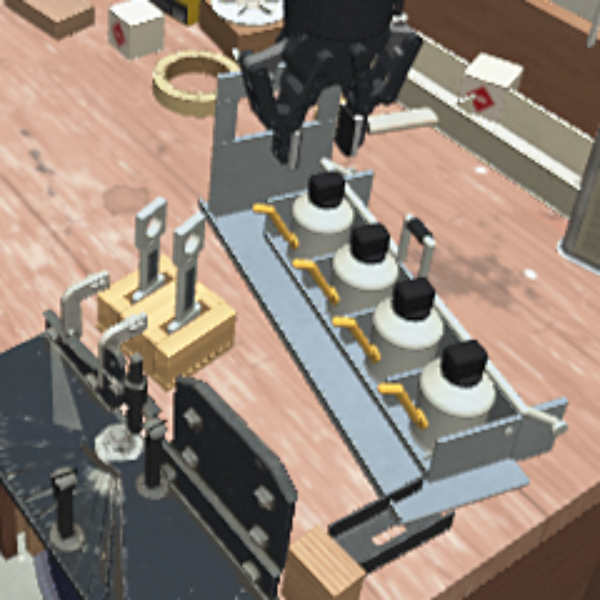

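The keeper is down behind the caps and all cans are still seated. Next is the long spanner, crop (185,270), for the rear hook.

Run:
```python
from h import *
go([((.4204,-.0147,.20),1.735,-.1,2)])
```

```text
[[[13,-28,9],[0,0,-0.76],-0.1],[[27,-57,19],[0,0,-1.52],-0.1],[[40,-85,28],[0,0,-2.27],-0.1],[[40,-85,28],[0,0,-2.27],-0.1],[[40,-85,28],[0,0,-2.27],-0.1]]
```

Emit:
{"api": "move_arm", "payload": {
  "targets": [
    [[13,-28,9],[0,0,-0.76],-0.1],
    [[27,-57,19],[0,0,-1.5],-0.1],
    [[40,-85,28],[0,0,-2.27],-0.1],
    [[40,-85,28],[0,0,-2.27],-0.1],
    [[40,-85,28],[0,0,-2.27],-0.1]
  ]
}}

```text
clock: 41.15
tcp_pos: [0.4209, -0.0153, 0.2008]
orientation: [0.001, 0.647, 0.762, 0.0]
wrist_force: [0.2, 0.4, 0.5]
finger_gap: 0.0467
grip_force: 0.0
```

Run:
```python
from h import *
pst()
go([((.4204,-.0147,.119),1.735,-.1,2)])
```

```text
t 41.15 p [ 0.4209 -0.0153  0.2008] yaw 1.733 j6 1.18 gap 0.0467 F [0.2 0.4 0.5] g 0.0
[[[0,0,41],[0,0,-0.00],-0.1],[[1,-1,82],[0,0,-0.01],-0.1],[[1,-1,82],[0,0,-0.01],-0.1],[[1,-1,82],[0,0,-0.01],-0.1]]
```

Emit:
{"api": "move_arm", "payload": {
  "targets": [
    [[0,0,30],[0,0,0],-0.1],
    [[0,0,60],[0,0,0],-0.1],
    [[0,0,81],[0,0,0],-0.1],
    [[0,0,81],[0,0,0],1],
    [[0,0,81],[0,0,0],1]
  ],
  "squeeze": 60
}}

```text
clock: 41.78
tcp_pos: [0.421, -0.0154, 0.1199]
orientation: [0.0, 0.647, 0.762, 0.0]
wrist_force: [-0.3, 0.7, -1.7]
finger_gap: 0.0306
grip_force: 59.3
```

Emit:
{"api": "move_arm", "payload": {
  "targets": [
    [[0,0,0],[0,0,0],1],
    [[0,0,0],[0,0,0],1]
  ]
}}

```text
clock: 42.02
tcp_pos: [0.4209, -0.0152, 0.12]
orientation: [0.001, 0.647, 0.762, 0.0]
wrist_force: [0.0, 0.1, -1.6]
finger_gap: 0.0307
grip_force: 59.4
```

Run:
```python
from h import *
pst(); a=shot('scene','e1'); b=shot('top'); print(best('eye0',a,4),best('eye0',b,4))
cv2.imwrite('pics/e1c.png',cv2.resize(a['pixels'][220:380,280:440,::-1],(600,600)))
```

```text
t 42.025 p [ 0.4209 -0.0152  0.12  ] yaw 1.734 j6 1.18 gap 0.0307 F [ 0.   0.1 -1.6] g 59.37663238495588
[([0.4247, -0.0154, 0.1354], 0.68), ([0.418, 0.0315, 0.1195], 0.63)] [([0.4125, 0.032, 0.1168], 0.55), ([0.4208, -0.0144, 0.1368], 0.46), ([0.6698, 0.3019, 0.004], 0.32)]
```

View pics/e1c.png

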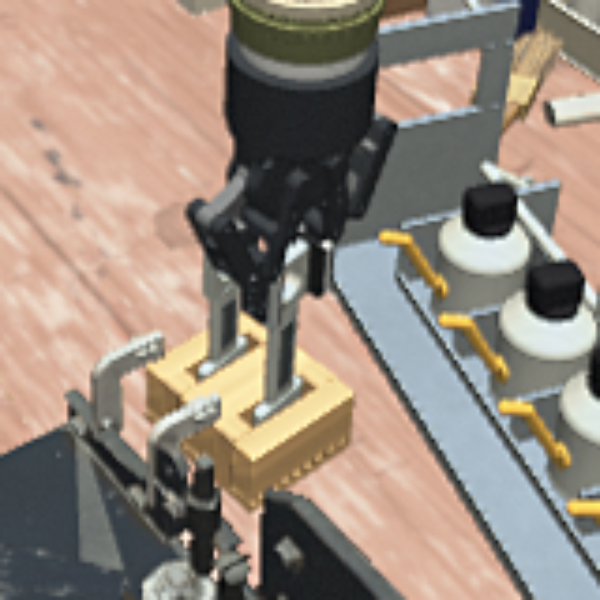

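Gripped with gap 31 mm, and the eye at crop (292,290) is clear between the fingers. Lifting and carrying it.

Emit:
{"api": "move_arm", "payload": {
  "targets": [
    [[0,0,-25],[0,0,0],1],
    [[0,0,-60],[0,0,0],1],
    [[0,0,-100],[0,0,0],1],
    [[0,0,-120],[0,0,0],1]
  ]
}}

```text
clock: 42.72
tcp_pos: [0.4209, -0.0153, 0.2416]
orientation: [0.001, 0.647, 0.762, 0.001]
wrist_force: [-0.1, 0.1, -1.4]
finger_gap: 0.0309
grip_force: 59.8
```

Run:
```python
from h import *
pst(); h1=C(.038,.195,0); print(h1, C(-.038,.195,0))
go([((.50,.19,.24),1.55,1,0),(C(.038,.28,.22),TY,1,0),(C(.038,.28,.150),TY,1,2)])
```

```text
t 42.725 p [ 0.4209 -0.0153  0.2416] yaw 1.734 j6 1.18 gap 0.0309 F [-0.1  0.1 -1.4] g 59.80405569076538
[0.65518658 0.08887391 0.        ] [0.58125276 0.10647479 0.        ]
[[[38,22,0],[0,0,0.21],1],[[76,45,1],[0,0,0.42],1],[[114,67,1],[0,0,0.63],1],[[152,89,1],[0,0,0.84],1],[[190,111,2],[0,0,1.06],1]]
[[[-4,44,5],[0,0,0.30],1],[[-7,88,10],[0,0,0.61],1],[[-11,131,15],[0,0,0.91],1],[[-15,175,20],[0,0,1.22],1],[[-15,175,55],[0,0,1.22],1]]
[[[0,0,35],[0,0,0.00],1],[[0,0,35],[0,0,0.00],1],[[0,0,35],[0,0,0.00],1]]
```

Emit:
{"api": "move_arm", "payload": {
  "targets": [
    [[38,22,0],[0,0,0.21],1],
    [[76,45,1],[0,0,0.42],1],
    [[114,67,1],[0,0,0.63],1],
    [[152,89,1],[0,0,0.84],1],
    [[190,111,2],[0,0,1.06],1]
  ]
}}

```text
clock: 43.35
tcp_pos: [0.4992, 0.1919, 0.2374]
orientation: [0.0, 0.715, 0.699, 0.0]
wrist_force: [0.6, -0.1, -1.0]
finger_gap: 0.031
grip_force: 59.6
```

Emit:
{"api": "move_arm", "payload": {
  "targets": [
    [[-4,44,5],[0,0,0.3],1],
    [[-7,88,10],[0,0,0.6],1],
    [[-11,131,15],[0,0,0.9],1],
    [[-15,175,20],[0,0,1.22],1],
    [[-15,175,55],[0,0,1.22],1]
  ]
}}

```text
clock: 43.98
tcp_pos: [0.6788, 0.171, 0.1831]
orientation: [0.002, 0.786, 0.619, 0.003]
wrist_force: [-0.8, 0.5, -1.3]
finger_gap: 0.0311
grip_force: 59.9
```

Emit:
{"api": "move_arm", "payload": {
  "targets": [
    [[0,0,35],[0,0,0],1],
    [[0,0,35],[0,0,0],1],
    [[0,0,35],[0,0,0],1]
  ]
}}

```text
clock: 44.35
tcp_pos: [0.6738, 0.1718, 0.1486]
orientation: [0.0, 0.785, 0.62, 0.001]
wrist_force: [0.2, 0.5, -1.6]
finger_gap: 0.0306
grip_force: 59.9
```

Run:
```python
from h import *
pst(); print(C(.038,.28,.15),TY); a=shot('scene','f1'); b=shot('top','f1t')
for P in (a,b): print(best('eye0',P,3),best('hook0',P,3))
A=cv2.resize(a['pixels'][190:310,340:460,::-1],(400,400)); B=cv2.resize(b['pixels'][100:220,320:440,::-1],(400,400))
cv2.imwrite('pics/f1c.png',np.hstack([A,B]))
go([(C(.038,.28,.15),TY,1,0),(C(.038,.217,.150),TY,1,2)],vm=25)
```

```text
t 44.35 p [0.6738 0.1718 0.1486] yaw 1.336 j6 1.94 gap 0.0306 F [ 0.2  0.5 -1.6] g 59.922230802476406
[0.67487177 0.17156304 0.15      ] 1.3370840081480493
[([0.4109, 0.0453, 0.1167], 0.98), ([0.6797, 0.1748, 0.1594], 0.9), ([0.5985, -0.093, 0.126], 0.72)] [([0.5795, 0.1065, 0.1584], 0.92), ([0.6544, 0.0879, 0.1585], 0.71), ([0.4818, -0.1828, 0.0866], 0.71)]
[] []
[[[0,1,-1],[0,0,-0.00],1],[[-21,1,-1],[0,0,-0.00],1],[[-42,1,-1],[0,0,-0.00],1],[[-63,1,-1],[0,0,-0.00],1],[[-63,1,-1],[0,0,-0.00],1]]
[[[0,0,0],[0,0,0.00],1]]
```

View pics/f1c.png

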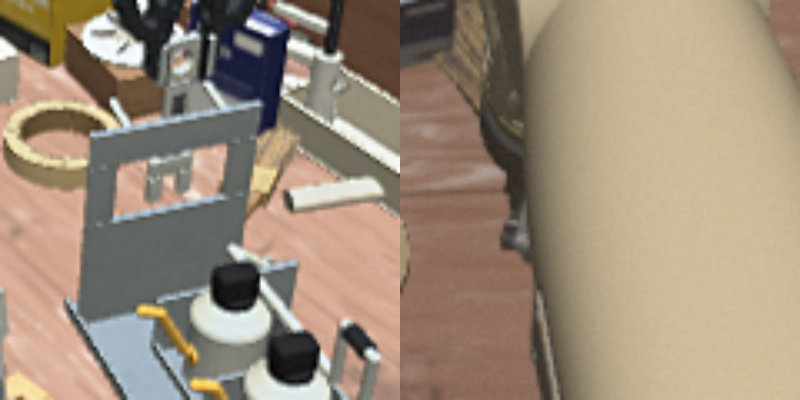

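The eye of the held spanner shows at left-crop (181,62) and the rear hook runs from tip (205,86) to (225,110). I'll check both against projected predictions.

```bash
cat >> h.py <<'E'
def proj(P,X):
    f=P['pixels'].shape[0]/2/np.tan(np.radians(P['fovy'])/2); q=np.array(P['extrinsics'])@np.append(X,1)
    return np.array([P['cx']-f*q[0]/q[2], P['cy']+f*q[1]/q[2]])
E
python3 - <<'E'
from h import *
a=shot('scene'); s,p,_=st()
print('eye',proj(a,p+[0,0,.0145]),'tip1',proj(a,C(.038,.240,.166)),'root1',proj(a,C(.038,.195,.158)),'tip0',proj(a,C(-.038,.240,.166)),'corner',proj(a,C(-.077,.192,.178)),proj(a,C(.055,.192,.178)))
print('dz/dx 10mm',proj(a,p+[0,0,.0245])-proj(a,p+[0,0,.0145]),proj(a,p+[.00973,-.0023,.0145])-proj(a,p+[0,0,.0145]))
im=cv2.resize(a['pixels'][196:246,370:430,::-1],(720,600),interpolation=cv2.INTER_CUBIC); cv2.imwrite('pics/f2.png',im)
E
```

```text
eye [393.73279221 208.27019495] tip1 [401.67040636 215.22427052] root1 [410.15795733 227.64104252] tip0 [373.35402267 220.69694244] corner [366.9430993  230.17485173] [418.17070265 220.0111637 ]
dz/dx 10mm [ 0.37923124 -3.39093326] [ 3.56103124 -0.67273513]
```

View pics/f2.png

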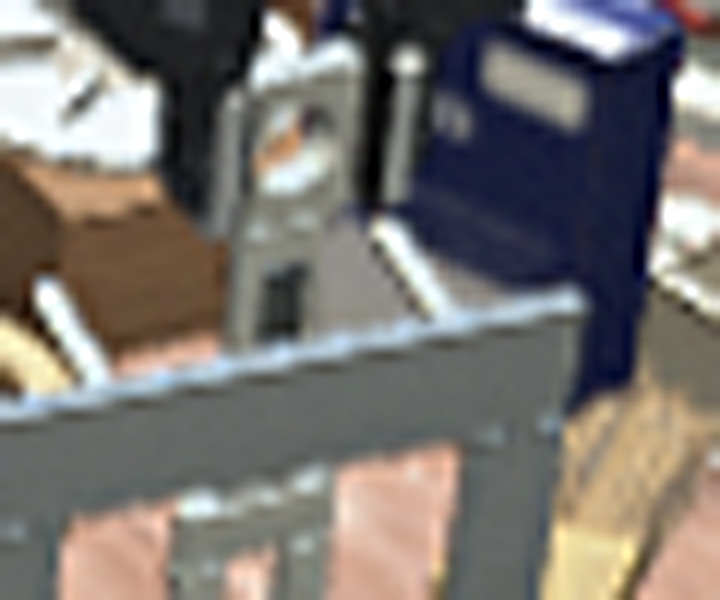

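Eye and hook tip match the projections within 1 px, about 2 mm, so I'll slide it on.

Emit:
{"api": "move_arm", "payload": {
  "targets": [
    [[-20,0,0],[0,0,0],1],
    [[-40,0,0],[0,0,0],1],
    [[-60,0,0],[0,0,0],1],
    [[-60,0,0],[0,0,0],1]
  ]
}}

```text
clock: 45.2
tcp_pos: [0.6591, 0.1109, 0.1475]
orientation: [-0.0, 0.786, 0.618, -0.0]
wrist_force: [-0.3, -0.0, -1.3]
finger_gap: 0.0306
grip_force: 60.0
```

Run:
```python
from h import *
pst(); s,p,_=st(); print(C(.038,.217,.150)); a=shot('scene')
im=cv2.resize(a['pixels'][196:246,370:430,::-1],(720,600),interpolation=cv2.INTER_CUBIC); cv2.imwrite('pics/f3.png',im)
```

```text
t 45.2 p [0.6591 0.1109 0.1475] yaw 1.333 j6 1.86 gap 0.0306 F [-0.3 -0.  -1.3] g 59.96947903186083
[0.66028157 0.1102758  0.15      ]
```

View pics/f3.png

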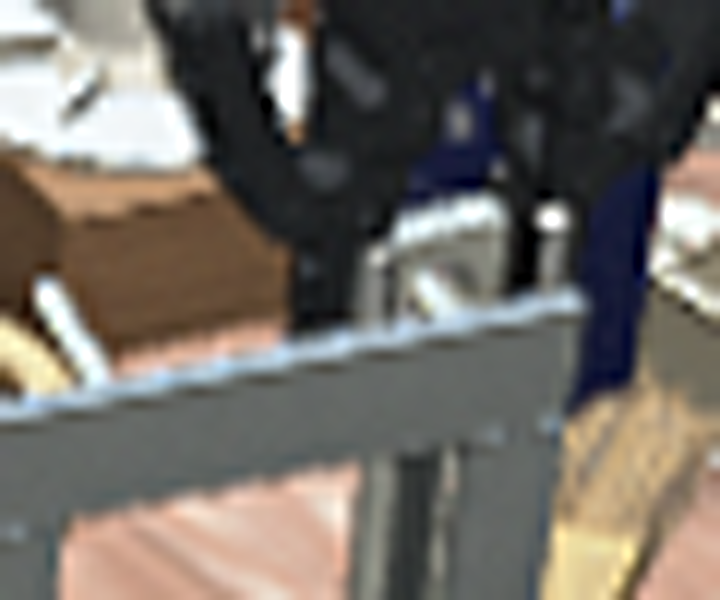

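The rod shows through the eye at (435,290) and there is no contact force. I'll lower it and release.

Emit:
{"api": "move_arm", "payload": {
  "targets": [
    [[0,0,3],[0,0,0],1],
    [[0,0,6],[0,0,0],1],
    [[0,0,6],[0,0,0],0.1],
    [[0,0,6],[0,0,0],-0.05],
    [[0,0,6],[0,0,0],-0.05]
  ]
}}

```text
clock: 45.88
tcp_pos: [0.6595, 0.1136, 0.1414]
orientation: [0.0, 0.785, 0.62, 0.0]
wrist_force: [-0.1, 0.1, -0.2]
finger_gap: 0.045
grip_force: 0.0
```

Emit:
{"api": "move_arm", "payload": {
  "targets": [
    [[0,0,-25],[0,0,0],-0.05],
    [[0,0,-60],[0,0,0],-0.05],
    [[0,0,-90],[0,0,0],-0.05],
    [[50,0,-90],[0,0,0],-0.05],
    [[90,0,-90],[0,0,0],-0.05]
  ]
}}

```text
clock: 46.5
tcp_pos: [0.6811, 0.2018, 0.2325]
orientation: [0.0, 0.785, 0.619, 0.001]
wrist_force: [0.8, -0.2, 0.1]
finger_gap: 0.0449
grip_force: 0.0
```

Run:
```python
from h import *
pst(); a=shot('scene'); b=shot('top')
for P in (a,b): print(best('eye0',P,4),best('spanner0',P,3),best('tool_block',P))
A=cv2.resize(a['pixels'][190:250,360:430,::-1],(400,343)); B=cv2.resize(a['pixels'][270:360,310:400,::-1],(343,343))
cv2.imwrite('pics/g1.png',np.hstack([A,B]))
go([((.48,.19,.25),1.6,-.1,0),((.413,.03,.22),1.735,-.1,2)])
```

```text
t 46.5 p [0.6811 0.2018 0.2325] yaw 1.335 j6 1.98 gap 0.0449 F [ 0.8 -0.2  0.1] g 0.0
[([0.4131, 0.0437, 0.1201], 0.7), ([0.5628, -0.1298, 0.0078], 0.64), ([0.6644, 0.117, 0.1554], 0.55)] [([0.4155, 0.0245, 0.006], 0.86), ([0.6729, 0.1283, 0.0362], 0.56)] [([0.4179, 0.0114, 0.0028], 0.65)]
[] [] []
[[[-14,-48,-5],[0,0,-0.38],-0.1],[[-28,-96,-9],[0,0,-0.76],-0.1],[[-42,-144,-14],[0,0,-1.14],-0.1],[[-56,-192,-19],[0,0,-1.52],-0.1],[[-99,-199,-11],[0,0,-1.71],-0.1]]
[[[-39,-19,8],[0,0,-0.19],-0.1],[[-78,-38,15],[0,0,-0.39],-0.1],[[-117,-58,22],[0,0,-0.58],-0.1],[[-117,-58,22],[0,0,-0.58],-0.1],[[-117,-58,22],[0,0,-0.58],-0.1]]
```

View pics/g1.png

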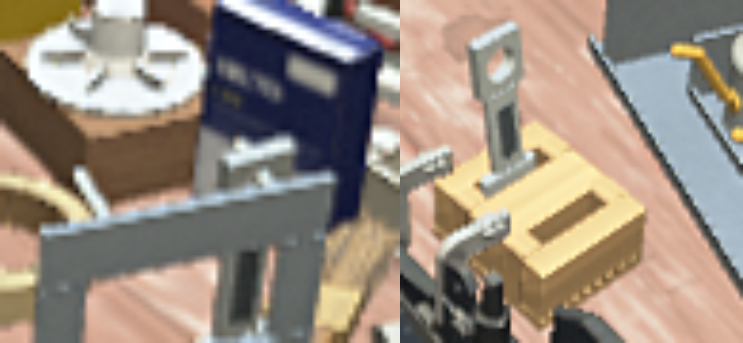

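The long spanner hangs, its eye visible at left-crop (255,160). The short one, right-crop (495,110), now leans about 10° in its slot, so I'll tilt the tool to match it.

Run:
```python
from h import *
pst()
go([((.48,.19,.25),1.6,-.1,0),((.4098,.0587,.205),1.735,-.1,2)])
```

```text
t 46.9 p [0.6803 0.1997 0.2315] yaw 1.335 j6 1.98 gap 0.0448 F [-0.8 -0.3  0.3] g 0.0
[[[-14,-48,-5],[0,0,-0.38],-0.1],[[-28,-96,-9],[0,0,-0.76],-0.1],[[-42,-144,-14],[0,0,-1.14],-0.1],[[-56,-192,-19],[0,0,-1.52],-0.1],[[-104,-205,-3],[0,0,-1.78],-0.1]]
[[[-42,-27,15],[0,0,-0.26],-0.1],[[-84,-53,30],[0,0,-0.52],-0.1],[[-84,-53,30],[0,0,-0.52],-0.1],[[-84,-53,30],[0,0,-0.52],-0.1]]
```

Emit:
{"api": "move_arm", "payload": {
  "targets": [
    [[-14,-48,-5],[0,0,-0.38],-0.1],
    [[-28,-96,-9],[0,0,-0.76],-0.1],
    [[-42,-144,-14],[0,0,-1.14],-0.1],
    [[-56,-192,-19],[0,0,-1.52],-0.1],
    [[-104,-205,-3],[0,0,-1.78],-0.1]
  ]
}}

```text
clock: 47.52
tcp_pos: [0.4554, 0.1478, 0.2361]
orientation: [0.001, 0.678, 0.735, 0.002]
wrist_force: [1.0, -1.3, 0.4]
finger_gap: 0.0474
grip_force: 0.0
```

Emit:
{"api": "move_arm", "payload": {
  "targets": [
    [[-42,-27,15],[0,0,-0.26],-0.1],
    [[-84,-53,30],[0,0,-0.52],-0.1],
    [[-84,-53,30],[0,0,-0.52],-0.1],
    [[-84,-53,30],[0,0,-0.52],-0.1]
  ]
}}

```text
clock: 48.02
tcp_pos: [0.4108, 0.0591, 0.205]
orientation: [0.001, 0.647, 0.763, 0.001]
wrist_force: [0.2, 0.4, 0.3]
finger_gap: 0.0466
grip_force: 0.0
```

Emit:
{"api": "move_arm", "payload": {
  "targets": [
    [[0,0,0],[0,-0.5,0],-0.1],
    [[0,0,0],[0,-0.97,0],-0.1],
    [[0,0,0],[0,-0.97,0],-0.1]
  ]
}}

```text
clock: 48.4
tcp_pos: [0.411, 0.0614, 0.2046]
orientation: [0.065, 0.642, 0.762, -0.054]
wrist_force: [0.2, 0.8, -0.7]
finger_gap: 0.0468
grip_force: 0.0
```

Run:
```python
from h import *
pst(); s,p,Rm=st(); print(Rm.round(3))
b=shot('top'); a=shot('scene'); print(best('eye0',a,3),best('eye0',b,3))
print('shift to grasp',(Rm.T@(np.array([.4126,.0419,.1045])-p)*1000).round(1))
```

```text
t 48.4 p [0.411  0.0614 0.2046] yaw 1.741 j6 1.48 gap 0.0468 F [ 0.2  0.8 -0.7] g 0.0
[[-0.167  0.985  0.029]
 [ 0.972  0.17  -0.165]
 [-0.168  0.001 -0.986]]
[([0.6005, 0.0144, 0.004], 0.72), ([0.4119, 0.0442, 0.122], 0.63), ([0.6626, 0.117, 0.1545], 0.51)] [([0.6614, 0.1163, 0.1591], 0.52)]
shift to grasp [ -2.4  -1.9 102. ]
```

Emit:
{"api": "move_arm", "payload": {
  "targets": [
    [[-2,-2,35],[0,0,0],-0.1],
    [[-2,-2,70],[0,0,0],-0.1],
    [[-2,-2,102],[0,0,0],-0.1],
    [[-2,-2,102],[0,0,0],-0.1],
    [[-2,-2,102],[0,0,0],1]
  ]
}}

```text
clock: 49.22
tcp_pos: [0.4123, 0.0402, 0.1051]
orientation: [0.065, 0.644, 0.761, -0.054]
wrist_force: [-1.8, 0.4, -0.3]
finger_gap: 0.0311
grip_force: 60.8
```

Emit:
{"api": "move_arm", "payload": {
  "targets": [
    [[0,0,0],[0,0,0],1],
    [[0,0,0],[0,0,0],1],
    [[0,0,0],[0,0,0],1]
  ]
}}

```text
clock: 49.6
tcp_pos: [0.4125, 0.0404, 0.1051]
orientation: [0.066, 0.643, 0.761, -0.054]
wrist_force: [0.5, -0.3, 4.6]
finger_gap: 0.031
grip_force: 59.7
```

Emit:
{"api": "move_arm", "payload": {
  "targets": [
    [[0,0,-20],[0,0,0],1],
    [[0,0,-50],[0,0,0],1],
    [[0,0,-90],[0,0,0],1],
    [[0,0,-120],[0,0,0],1],
    [[0,0,-120],[0,0.97,0],1]
  ]
}}

```text
clock: 50.22
tcp_pos: [0.4091, 0.0634, 0.2247]
orientation: [0.0, 0.643, 0.766, 0.003]
wrist_force: [0.4, 0.6, -1.8]
finger_gap: 0.0311
grip_force: 59.8
```

Run:
```python
from h import *
pst(); s,p,Rm=st(); print(Rm.round(3)); a=shot('scene','h1'); print(best('eye0',a,3),best('spanner1',a,3))
cv2.imwrite('pics/h1c.png',cv2.resize(a['pixels'][190:350,300:460,::-1],(600,600)))
X=C(-.039,.28,0)
go([((.47,.17,.24),1.6,1,0),((X[0],X[1],.22),TY,1,2)])
```

```text
t 50.225 p [0.4091 0.0634 0.2247] yaw 1.745 j6 1.35 gap 0.0311 F [ 0.4  0.6 -1.8] g 59.770457357080886
[[-0.173  0.985  0.004]
 [ 0.985  0.173  0.004]
 [ 0.004  0.005 -1.   ]]
[([0.4097, 0.0656, 0.2385], 0.95), ([0.6643, 0.1154, 0.1537], 0.59)] [([0.6695, 0.1188, 0.0332], 0.62), ([0.4116, 0.069, 0.1283], 0.56), ([0.5781, 0.1016, 0.1602], 0.33)]
[[[33,26,-6],[0,0,0.26],1],[[66,53,-12],[0,0,0.51],1],[[99,79,-18],[0,0,0.77],1],[[99,123,-11],[0,0,1.27],1],[[98,166,-4],[0,0,1.77],1]]
[[[13,42,7],[0,0,0.50],1],[[13,42,7],[0,0,0.50],1],[[13,42,7],[0,0,0.50],1]]
```

View pics/h1c.png

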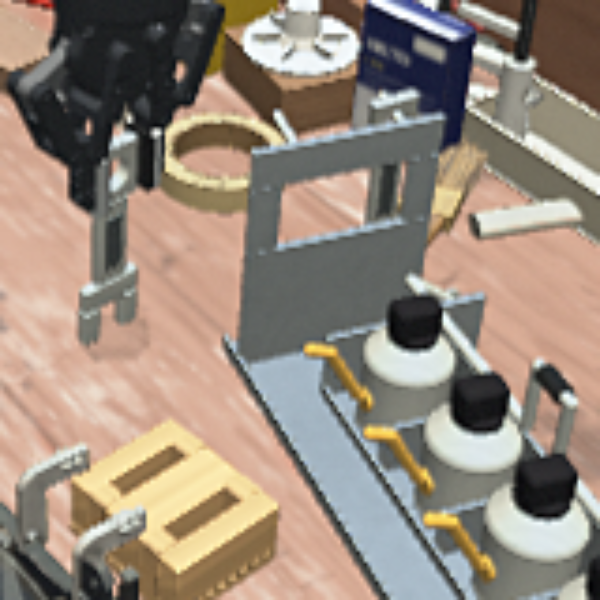

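Emit:
{"api": "move_arm", "payload": {
  "targets": [
    [[33,26,-6],[0,0,0.26],1],
    [[66,53,-12],[0,0,0.51],1],
    [[99,79,-18],[0,0,0.77],1],
    [[99,123,-11],[0,0,1.27],1],
    [[98,166,-4],[0,0,1.77],1]
  ]
}}

```text
clock: 51.0
tcp_pos: [0.5559, 0.1863, 0.2255]
orientation: [0.001, 0.756, 0.655, -0.001]
wrist_force: [0.4, -0.6, -1.4]
finger_gap: 0.0309
grip_force: 60.0
```

Emit:
{"api": "move_arm", "payload": {
  "targets": [
    [[13,42,7],[0,0,0.5],1],
    [[13,42,7],[0,0,0.5],1],
    [[13,42,40],[0,0,0.5],1],
    [[13,42,70],[0,0,0.5],1],
    [[13,42,70],[0,0,0.5],1]
  ]
}}

```text
clock: 51.62
tcp_pos: [0.5955, 0.1915, 0.1537]
orientation: [-0.001, 0.783, 0.622, -0.003]
wrist_force: [0.2, -0.5, -0.9]
finger_gap: 0.0308
grip_force: 60.1
```

Run:
```python
from h import *
pst(); X=C(-.039,.28,.149); print(X)
go([(X,TY,1,2)])
```

```text
t 51.625 p [0.5955 0.1915 0.1537] yaw 1.343 j6 1.98 gap 0.0308 F [ 0.2 -0.5 -0.9] g 60.11451899801614
[0.59996514 0.18939551 0.149     ]
[[[-1,5,5],[0,0,0.03],1],[[-1,5,5],[0,0,0.03],1],[[-1,5,5],[0,0,0.03],1]]
```

Emit:
{"api": "move_arm", "payload": {
  "targets": [
    [[-1,4,4],[0,0,0.03],1],
    [[-1,4,4],[0,0,0.03],1],
    [[-1,4,4],[0,0,0.03],1]
  ]
}}

```text
clock: 52.0
tcp_pos: [0.6033, 0.1896, 0.1536]
orientation: [0.0, 0.785, 0.619, 0.001]
wrist_force: [0.1, 0.4, -1.7]
finger_gap: 0.0308
grip_force: 60.1
```

Run:
```python
from h import *
pst(); s,p,_=st(); a=shot('scene')
print('eye',proj(a,p+[0,0,.0142]),'tip0',proj(a,C(-.038,.240,.166)),C(-.039,.28,.149))
cv2.imwrite('pics/i1.png',cv2.resize(a['pixels'][196:246,340:400,::-1],(720,600),interpolation=cv2.INTER_CUBIC))
X=C(-.039,.219,.149); go([(X,TY,1,1)],vm=22)
```

```text
t 52.0 p [0.6033 0.1896 0.1536] yaw 1.336 j6 1.98 gap 0.0308 F [ 0.1  0.4 -1.7] g 60.13637412383105
eye [367.29470801 211.38396576] tip0 [373.35402267 220.69694244] [0.59996514 0.18939551 0.149     ]
[[[-21,-1,1],[0,0,-0.00],1],[[-41,-2,3],[0,0,-0.00],1],[[-62,-3,4],[0,0,-0.01],1],[[-62,-3,4],[0,0,-0.01],1]]
```

View pics/i1.png

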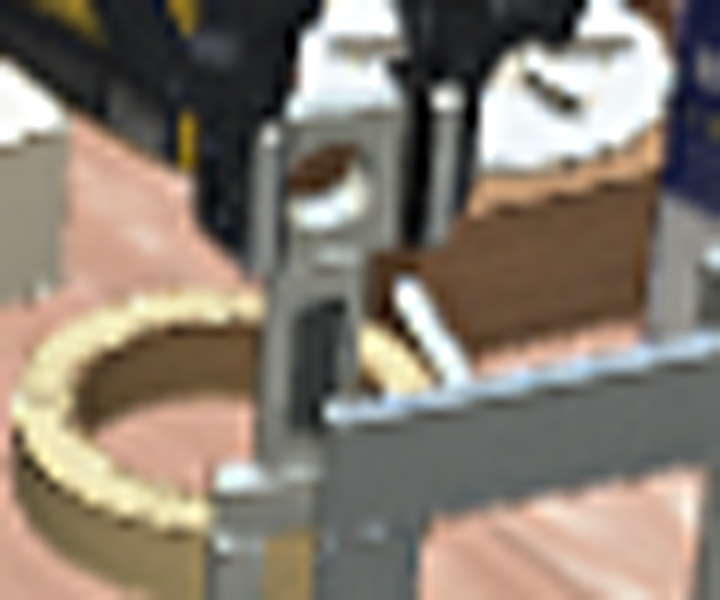

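Eye at (328,187) and hook tip at (405,290) both match the predictions, so I'll slide it on.

Emit:
{"api": "move_arm", "payload": {
  "targets": [
    [[0,-2,4],[0,0,0],1],
    [[-20,-2,4],[0,0,0],1],
    [[-40,-2,4],[0,0,0],1],
    [[-60,-2,4],[0,0,0],1],
    [[-60,-2,4],[0,0,0],1]
  ]
}}

```text
clock: 52.68
tcp_pos: [0.5864, 0.1295, 0.1487]
orientation: [0.0, 0.786, 0.618, -0.0]
wrist_force: [-0.9, 0.9, -1.8]
finger_gap: 0.0307
grip_force: 60.2
```

Run:
```python
from h import *
pst(); print(C(-.038,.219,.149)); a=shot('scene')
cv2.imwrite('pics/i2.png',cv2.resize(a['pixels'][196:246,345:405,::-1],(720,600),interpolation=cv2.INTER_CUBIC))
```

```text
t 52.675 p [0.5864 0.1295 0.1487] yaw 1.333 j6 1.89 gap 0.0307 F [-0.9  0.9 -1.8] g 60.201727722014766
[0.58681093 0.12982231 0.149     ]
```

View pics/i2.png

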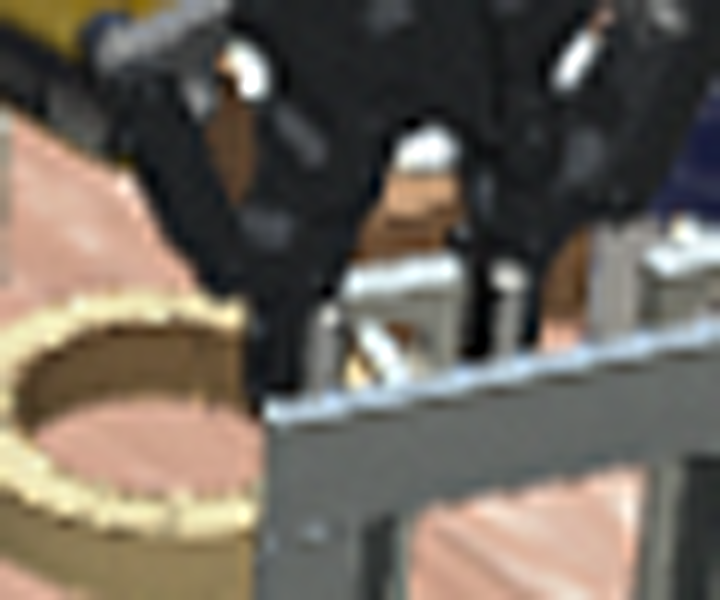

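The rod passes through the eye at (380,345). Lower, release, retreat.

Emit:
{"api": "move_arm", "payload": {
  "targets": [
    [[0,0,3],[0,0,0],1],
    [[0,0,7],[0,0,0],1],
    [[0,0,7],[0,0,0],0.1],
    [[0,0,7],[0,0,0],0],
    [[0,0,7],[0,0,0],0]
  ]
}}

```text
clock: 53.35
tcp_pos: [0.5868, 0.1319, 0.1412]
orientation: [-0.0, 0.785, 0.62, -0.0]
wrist_force: [0.6, 0.1, 0.8]
finger_gap: 0.0426
grip_force: 0.0
```

Emit:
{"api": "move_arm", "payload": {
  "targets": [
    [[0,0,-25],[0,0,0],0],
    [[0,0,-60],[0,0,0],0],
    [[0,0,-90],[0,0,0],0],
    [[50,-40,-90],[0,0,0],0],
    [[90,-80,-90],[0,0,0],0]
  ]
}}

```text
clock: 53.98
tcp_pos: [0.5301, 0.2387, 0.2318]
orientation: [0.0, 0.786, 0.619, 0.001]
wrist_force: [0.8, 0.6, 1.1]
finger_gap: 0.0426
grip_force: 0.0
```

Emit:
{"api": "move_arm", "payload": {
  "targets": [
    [[40,-30,0],[0,0,0],0],
    [[80,-60,0],[0,0,0],0],
    [[120,-90,0],[0,0,0],0],
    [[120,-90,0],[0,0,0],0],
    [[120,-90,0],[0,0,0],0]
  ]
}}

```text
clock: 54.6
tcp_pos: [0.4702, 0.3754, 0.2312]
orientation: [0.0, 0.785, 0.62, -0.0]
wrist_force: [-0.1, -0.9, -1.0]
finger_gap: 0.0425
grip_force: 0.0
```

Run:
```python
from h import *
pst(); a=shot('scene'); b=shot('top')
cans([a,b])
h0=C(-.038,.195,.158);h1=C(.038,.195,.158)
c,s=np.cos(Y),np.sin(Y)
for P in (a,b):
  for d in env.landmark_of('eye0',P)[:4]:
    e=np.array(d['centre']); 
    for n,h in(('h0',h0),('h1',h1)):
      v=e-h; v=np.array([c*v[0]+s*v[1],-s*v[0]+c*v[1],v[2]])
      if np.linalg.norm(v)<.07: print(P['shot'],n,(v*1000).round(0),round(d['confidence'],2))
  print(best('keeper_grip',P),[ (t,best(t,P)) for t in('nail_box','tape_roll','screwdriver')],best('spanner0',P,3))
cv2.imwrite('pics/j.png',cv2.resize(a['pixels'][190:390,300:560,::-1],(780,600)))
```

```text
t 54.6 p [0.4702 0.3754 0.2312] yaw 1.337 j6 2.35 gap 0.0425 F [-0.1 -0.9 -1. ] g 0.0
36 [0.5481, -0.1995, 0.0026] 0.93 spout yaw [2.871]
36 [0.5644, -0.1332, 0.006] 0.79 spout yaw [2.812]
36 [0.5779, -0.0583, 0.0031] 0.74 spout yaw [2.905]
36 [0.5999, 0.0144, 0.0097] 0.56 spout yaw [2.908]
37 [0.5986, 0.0198, 0.0087] 0.86 spout yaw [2.97]
37 [0.5598, -0.1299, 0.0059] 0.85 spout yaw [2.807]
37 [0.5789, -0.0615, 0.007] 0.66 spout yaw [2.953]
37 [0.5457, -0.1988, 0.005] 0.57 spout yaw [2.93]
36 h1 [ 2. 29. -3.] 0.61
36 h0 [ 0. 29.  2.] 0.53
[([0.5969, -0.0924, 0.1215], 0.73)] [('nail_box', [([0.6635, 0.4185, 0.0028], 0.8)]), ('tape_roll', [([0.667, 0.3019, -0.001], 0.63)]), ('screwdriver', [([0.4258, 0.5627, 0.0011], 0.66)])] [([0.6679, 0.1207, 0.0369], 0.6), ([0.5958, 0.1435, 0.0441], 0.56)]
37 h0 [-3. 31. -5.] 0.56
37 h1 [-0. 29.  2.] 0.48
[([0.5961, -0.097, 0.1279], 0.61)] [('nail_box', [([0.6675, 0.4214, -0.0014], 0.85)]), ('tape_roll', [([0.6695, 0.3018, 0.0026], 0.7)]), ('screwdriver', [([0.4233, 0.5634, -0.0034], 0.91)])] [([0.6669, 0.1221, 0.0324], 0.71), ([0.5918, 0.1423, 0.046], 0.52), ([0.5279, 0.0279, 0.0857], 0.2)]
```

View pics/j.png

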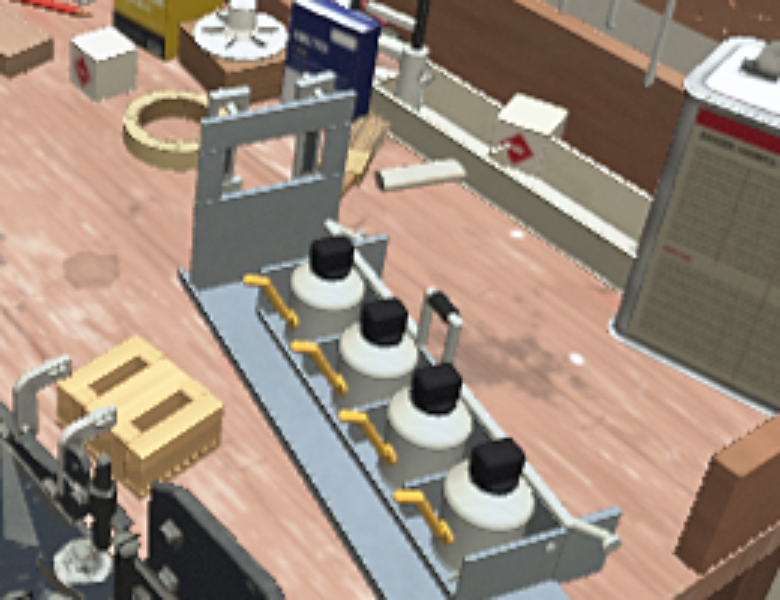

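Both spanners hang, at (228,100) and (312,90). The cans are seated, the keeper is down and the bystanders have not moved, so I'm handing in.

```bash
python3 -c "
from workcell import env
print(env.hand_in())"
```

```text
the job is handed in; nothing more can be done
None
```

I handed the job in at about 55 s on the robot's clock; it returned no verdict. In the last pictures all four cans stand in their bays with spouts over the gutter, the keeper bar is down, each spanner hangs on its own hook, and the bystanders have not moved.

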